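# Stow the chart table for sea

### The job

Make the chart table safe for sea. Push every loose iron corrector ball along the pine board until it drops into a pocket of its own (roll them, never lift one off the board), hang the mug by its handle on the iron hook, and pull the drawer open, lay the magnifier in it and push it fully shut again. Leave the sextant, the inkwell and the protractor where they are.

Things in the scene. Friction and masses are not known exactly. Their poses are not given: they have to be found in the camera images.
- board: scuffed pine board, 310 mm (its y) by 220 mm (its x) by 22 mm thick, fixed on the table. Origin: centre of its underside. Its flat upper face is 22 mm above the origin; a pine rail 10 mm wide and 12 mm high runs round all four edges. A row of four round pockets, 46 mm across and 8 mm deep, 74 mm apart, lies along its y at x = +65 mm (the side away from the robot); the balls start on the flat part at smaller x
- seat1 (a point): pocket 1 of the board, counted from its -y end: the point where the centre of a ball lies when it has dropped in (22 mm above the board's upper face, over the middle of the pocket)
- seat2 (a point): pocket 2 of the board, counted from its -y end: the point where the centre of a ball lies when it has dropped in (22 mm above the board's upper face, over the middle of the pocket)
- seat3 (a point): pocket 3 of the board, counted from its -y end: the point where the centre of a ball lies when it has dropped in (22 mm above the board's upper face, over the middle of the pocket)
- seat4 (a point): pocket 4 of the board, counted from its -y end: the point where the centre of a ball lies when it has dropped in (22 mm above the board's upper face, over the middle of the pocket)
- ball1_center (a point): centre of corrector ball 1: a loose dark cast iron ball, 60 mm across, 0.45 kg. It rolls when pushed and soon stops by itself. On the flat of the board its centre is 30 mm above the upper face, in a pocket 22 mm. Two to four balls are there; an absent one reads None
- ball2_center (a point): centre of corrector ball 2: a loose dark cast iron ball, 60 mm across, 0.45 kg. It rolls when pushed and soon stops by itself. On the flat of the board its centre is 30 mm above the upper face, in a pocket 22 mm. Two to four balls are there; an absent one reads None
- ball3_center (a point): centre of corrector ball 3: a loose dark cast iron ball, 60 mm across, 0.45 kg. It rolls when pushed and soon stops by itself. On the flat of the board its centre is 30 mm above the upper face, in a pocket 22 mm. Two to four balls are there; an absent one reads None
- ball4_center (a point): centre of corrector ball 4: a loose dark cast iron ball, 60 mm across, 0.45 kg. It rolls when pushed and soon stops by itself. On the flat of the board its centre is 30 mm above the upper face, in a pocket 22 mm. Two to four balls are there; an absent one reads None
- mug: white enamelled mug, 64 mm across, 90 mm high, wall 3 mm, 0.2 kg, upright on the table with a large bar handle at its +y side. Origin: centre of its underside, z up its axis
- mug_loop (a point): middle of the opening in the mug's handle: 48 mm from the mug's axis along its +y, 46 mm above its underside. The opening is about 29 mm wide (outwards from the mug) and 48 mm high, lies in the mug's y-z plane and is passed along the mug's x; the handle bar is 9 mm thick, the lower edge of its upper part 70 mm above the mug's underside
- cab: small fixed pine locker with one drawer, 200 mm (x) by 230 mm (y) by 100 mm high. Origin: centre of its underside; its drawer front faces its -x. On its top at y = +100 mm stands a pine post, up to 255 mm above the origin, that carries the cast iron hook
- hook_saddle (a point): lowest part of the cast iron hook (centre of the bar, 9 mm thick), 216 mm above the locker's origin, at the locker's x = 0, y = 0. From the post the hook runs along the locker's -y, 88 mm to this point, sloping down to it; its free end then turns up. Axes as the locker's
- hook_tip (a point): upturned free end of the hook (centre of its round end): 24 mm beyond the saddle along the locker's -y and 16 mm above it. The mug hangs here by its handle and tilts by itself when released
- magnifier: reading magnifier lying flat, 150 mm long, 0.12 kg: round brass-rimmed lens 60 mm across and 12 mm thick, centred 45 mm from the origin along its +x, and a round black horn handle 14 mm thick from x = +15 to -75 mm. Origin: on its underside, in the middle of its length
- magnifier_grip (a point): point on the axis of the magnifier's handle, 10 mm from the origin along its -x, 7 mm above its underside, near its balance point
- cab_drawer0 (a joint): how far the locker's drawer is pulled out, m: 0 fully shut, up to 0.13. It slides along the locker's -x with about 1 N of friction, stays where it is left and starts a little open (12 to 50 mm), too little for the magnifier
- drawer_in (a point): centre of the drawer's floor (upper face), 22 mm above the table; moves with the drawer, axes as the locker's. The drawer inside is 155 mm (x) by 188 mm (y) and 56 mm deep. When open by d, only the first d minus 6 mm of its inside, at its front (-x) end, is clear of the locker's top, which is 100 mm above the table
- cab_drawer0_handle (a point): middle of the drawer's brass bar handle, a round bar 11 mm thick and 115 mm long along the locker's y, 35 mm in front of the drawer front, 62 mm above the table
- sextant: brass sextant lying on its legs beyond the board's right end, 190 by 180 mm, 95 mm high. Origin: under the middle of its frame. To be left alone
- inkwell: pewter inkwell with its lid, 76 mm across, 66 mm high. Origin: centre of its underside. To be left alone
- protractor: bone half-circle protractor, 150 mm across and 5 mm thick, lying flat beyond the locker and the board. Origin: middle of its straight edge. To be left alone
Not all that is in view belongs to the job. Leave any pink look-alike of the mug alone. Of the things that look like the magnifier, the smaller one is meant.

How it is judged:
By the outcome, as a careful person would: the job done as asked, in the order asked, and still so for the second after the job is handed in, with the robot touching nothing.
Of ball1, ball2, ball3, ball4 only 2 to 4 are there at a start; the rules pass over those that are not, and their reading is None.
At some moment in a run one of ball1, ball2, ball3, ball4 may be knocked a few centimetres aside while the robot is not near it.
It also fails if it takes over 210 s, if anything falls off the work surface, if the arm or the gripper's body presses on something with over 40 N, if the wrist force passes 120 N, or if a joint passes its speed limit or range.

### The arm

A 6-joint arm with a two-finger parallel gripper is mounted at the origin on the work surface. World frame = base frame: x ahead of the robot, y to its left, z up, the work surface at z = 0. Lengths are in mm, angles in rad, forces in N, time in s.
With the tool pointing down it reaches from about 400 to 925 mm from the base axis. Payload 12.5 kg.
Tool frame: the origin (TCP) lies midway between the tips of the shut fingers; the grasp point (between the pads) lies env.grasp_offset behind it (env.grasp_offset is the distance from the TCP to the grasp point, in mm); x points along the fingers, y is the direction in which the jaws open and shut, and the axes are right-handed (so a half turn about x gives the same grasp; the last joint's range is limited). The gripper opens to 95 mm and grips with 3 to 60 N. Pads are 20 mm wide; open, the fingers measure 119 mm over their backs; the gripper's body (75 mm by 180 mm) begins 59 mm behind the grasp point.
Start: joints at [-1.292, 0.491, 1.559, -0, 1.092, -0.106], TCP at [234.632, -579.305, 214.661] pointing down, gripper open.
Joint ranges: [-3.1, 3.1], [-0.84, 2.19], [0.05, 2.79], [-1.13, 4.28], [0.06, 2.93], [-2.69, 2.69]. Speed limits (rad/s): [2.22, 2.22, 2.79, 3.14, 3.14, 3.14].

### API

Orientations are given as [roll, pitch, yaw] about the fixed x, y, z axes, in that order (R = Rz(yaw) Ry(pitch) Rx(roll)).
In Python, from cell import env gives the robot as it stands.
- The arm moves only by the tool apply_moves, never from a script. Its arguments are lists of equal length, an entry for each row: "offset": the shift along the world's x, y, z in units of 25 mm (1.0 is 25 mm), a list of three; "yaw": the turn about the world's z in units of 6 degrees (1.0 is 6 degrees); "jaw": the closure, from -1 (fully open) to 1 (shut), so that 0 is half open. A call has 1 to 20 rows; each row is the pose to reach, as a shift and turn from the pose measured when the call began; what a row does not reach only later rows make up. A row lasts 1/8 s, in which the tool goes at most 62.5 mm and 10.7 degrees, less where a joint would pass 70% of its speed; a pose out of reach is approached as far as the arm can. A call with a gripper value outside its range is refused whole. The fingers move at their own pace and stop on an object; the grip force is fixed at half the most. Time passes only in rows, so rows that repeat a pose let the fingers close. It gives the time, the measured TCP pose, the force and the opening at its end, in the units of the state.
- env.state(): the state, without advancing time (a new reading comes with each control period).
- env.read_camera(name): name is "scene" or "top" or "wrist"; returns a dict with "frame" (480x640x3 uint8, red, green, blue), "fx", "fy", "cx", "cy" (pixels), "xyz" and "rotation" of the camera in the world; the wrist camera has in their place "hand_eye" (4x4, takes a point from camera to tool coordinates, whose origin is the TCP and whose axes are the tool frame's). Camera axes: x right, y down, z forward; pixel columns grow to the right and rows downward; lengths in mm; the calibration is good to about 2 mm. A picture is of the moment at which its call begins: read the wrist's pose just before it. There is no depth.
- env.job_done(): hands the job in, once; it reports no verdict.
The state is a dict: "t": time; "joints": joint angles; "qvel": joint speeds; "tau": joint torques, N m; "eef_pos": TCP position; "tcp_rot": TCP orientation; "ft_force": force on the tool from outside, world axes, zero at the start; "moment": the same for the moment, N m; "opening": opening from 0.0 (shut) to 1.0 (fully open).
Only numpy, scipy, OpenCV 4.12 (cv2) and the standard library are available. Lean on these libraries where they do the work, as an engineer would, in place of code of your own. Each camera call takes 0.05 s, during which the arm holds its last target.

## Working session

There is one attempt and no reset: what is moved stays moved. The work goes in short steps, Python scripts to look and compute and a tool call to move; the robot and the scene stay as the last step left them, time stands still between calls to the robot, and variables do not carry over. Pictures are saved under pics/ and viewed, and the job is handed in when it is done.

Besides the shell and the picture viewer there is one more tool, called by a JSON object that holds its "api" and its "payload", one argument or row to a line. apply_moves: Moves the arm, as the interface text tells. Its arguments: {"type":"object","properties":{"offset":{"type":"array"},"yaw":{"type":"array"},"jaw":{"type":"array"}},"required":["offset","yaw","jaw"]}

```bash
ls; mkdir -p pics; python3 - <<'E'
from cell import env
import cv2,numpy as np
print(env.grasp_offset, env.state())
for n in ["scene","top","wrist"]:
    r=env.read_camera(n)
    cv2.imwrite(f"pics/{n}0.png",r["frame"][:,:,::-1])
    print(n,{k:v for k,v in r.items() if k!="frame"})
E
```

```text
pics
18.8 {'t': 0.0, 'joints': array([-1.29163081e+00,  4.91593875e-01,  1.55947873e+00, -1.12816480e-05,
        1.09168234e+00, -1.05616117e-01]), 'qvel': array([ 0.00029982, -0.00058188, -0.00018647, -0.00049269, -0.00044215,
        0.00127335]), 'tau': array([-3.41326857e-03, -6.12652016e+01, -2.58184719e+01,  6.91384356e-02,
        4.81949409e-02, -1.41122696e-04]), 'eef_pos': array([ 234.53690271, -579.0514695 ,  214.03034425]), 'tcp_rot': array([-1.66780435,  1.569634  ,  1.85857514]), 'ft_force': array([ 0.18513522, -0.20836147, -0.41210969]), 'moment': array([0.03598118, 0.03051309, 0.03479759]), 'opening': 1.001503075173224}
scene {'fx': 511.30859184934866, 'fy': 511.30859184934866, 'cx': 315.05996590009505, 'cy': 237.89703128332383, 'xyz': array([1381.94216312, -622.20938418,  977.15637797]), 'rotation': array([-2.2492384 , -0.00237518,  1.02872928])}
top {'fx': 581.2702956217887, 'fy': 581.2702956217887, 'cx': 318.6114579941781, 'cy': 249.7293201899291, 'xyz': array([ 352.16529931,  -95.19593853, 1657.0765672 ]), 'rotation': array([-3.04392687, -0.00643281, -1.55956502])}
wrist {'fx': 404.0662597120204, 'fy': 404.0662597120204, 'cx': 307.5165765928593, 'cy': 241.02022288537847, 'hand_eye': array([[ 1.11450991e-03, -2.36185484e-01,  9.71707351e-01,
        -1.69874495e+02],
       [ 9.99999355e-01,  4.74849581e-04, -1.03154166e-03,
         1.21658024e+00],
       [-2.17779662e-04,  9.71707874e-01,  2.36185860e-01,
        -6.56795449e+01],
       [ 0.00000000e+00,  0.00000000e+00,  0.00000000e+00,
         1.00000000e+00]])}
```

View pics/scene0.png

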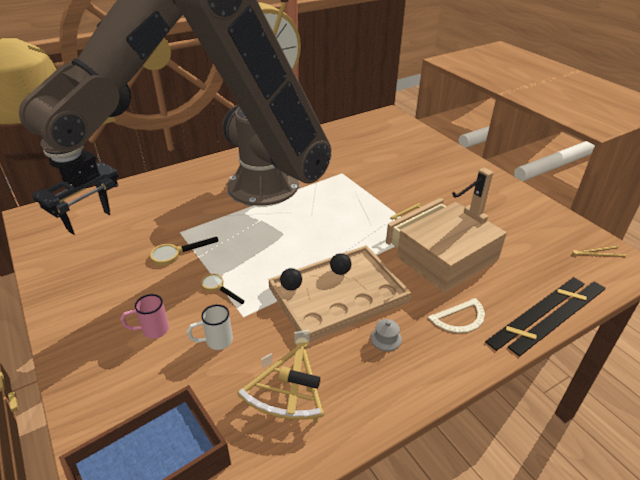

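View pics/top0.png

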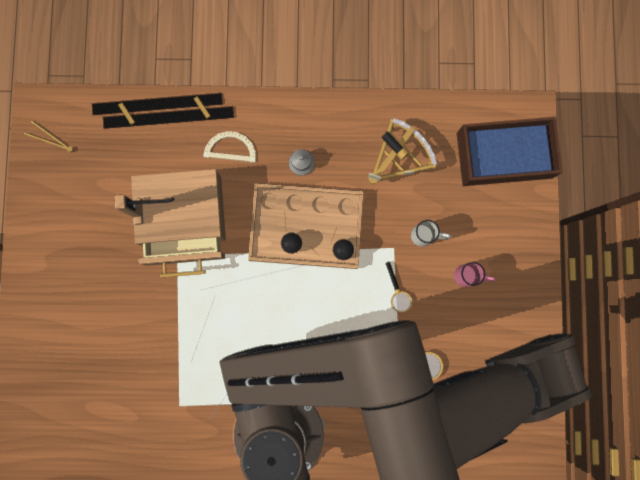

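View pics/wrist0.png

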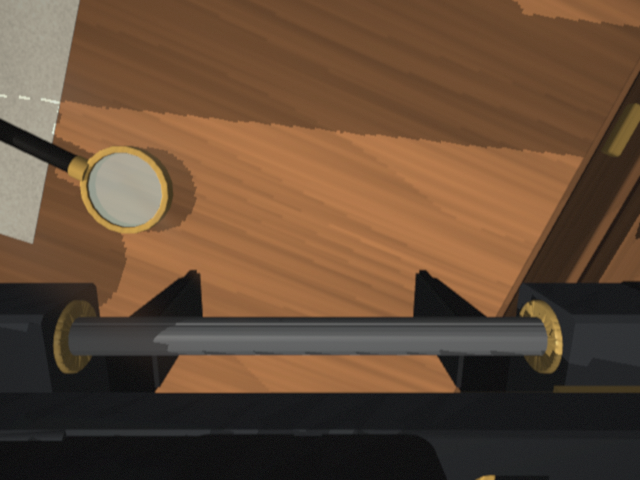

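```bash
cat > h.py <<'E'
from cell import env
import cv2,numpy as np
from scipy.spatial.transform import Rotation as Ro
def cam(n):
    s=env.state(); r=env.read_camera(n)
    if n=="wrist":
        T=np.eye(4);T[:3,:3]=Ro.from_euler('xyz',s['tcp_rot']).as_matrix();T[:3,3]=s['eef_pos']
        M=T@r['hand_eye']; r['R']=M[:3,:3]; r['c']=M[:3,3]
    else:
        r['R']=Ro.from_euler('xyz',r['rotation']).as_matrix(); r['c']=np.array(r['xyz'])
    return r
def ray(r,u,v):
    d=r['R']@np.array([(u-r['cx'])/r['fx'],(v-r['cy'])/r['fy'],1]); return r['c'],d/np.linalg.norm(d)
def plane(r,u,v,z):
    c,d=ray(r,u,v); return c+d*(z-c[2])/d[2]
def proj(r,p):
    q=r['R'].T@(np.array(p)-r['c']); return r['fx']*q[0]/q[2]+r['cx'], r['fy']*q[1]/q[2]+r['cy']
def tri(r1,p1,r2,p2):
    c1,d1=ray(r1,*p1);c2,d2=ray(r2,*p2)
    A=np.array([d1,-d2]).T; t=np.linalg.lstsq(A,c2-c1,rcond=None)[0]
    a=c1+d1*t[0];b=c2+d2*t[1]; return (a+b)/2,np.linalg.norm(a-b)
def save(r,n,crop=None,k=1):
    f=r['frame'][:,:,::-1]
    if crop: x0,y0,x1,y1=crop; f=f[y0:y1,x0:x1]
    if k!=1: f=cv2.resize(f,None,fx=k,fy=k,interpolation=cv2.INTER_CUBIC)
    cv2.imwrite(f'pics/{n}.png',f)
def st():
    s=env.state(); print('t%.2f'%s['t'],np.round(s['eef_pos'],1),np.round(s['tcp_rot'],3),'F',np.round(s['ft_force'],1),'op %.3f'%s['opening'],'q',np.round(s['joints'],2))
E
python3 - <<'E'
from h import *
t=cam('top'); s=cam('scene')
save(t,'t1a',(110,160,270,290),5); save(t,'t1b',(240,170,480,320),3.3); save(s,'s1a',(260,160,520,340),3);save(s,'s1b',(120,220,420,350),2.6)
for n,p in dict(boardTL=(256,185),boardTR=(364,192),boardBL=(248,260),boardBR=(358,268)).items(): print(n,plane(t,*p,34).round(1))
for p in [(291,242),(344,249)]: print('ball',plane(t,*p,52).round(1))
E
```

```text
boardTL [693.5  75.7  34. ]
boardTR [ 677.2 -230.7   34. ]
boardBL [480.1  93.4  34. ]
boardBR [ 461.2 -214.6   34. ]
ball [530.2 -26.8  52. ]
ball [ 512.4 -174.2   52. ]
```

View pics/t1a.png

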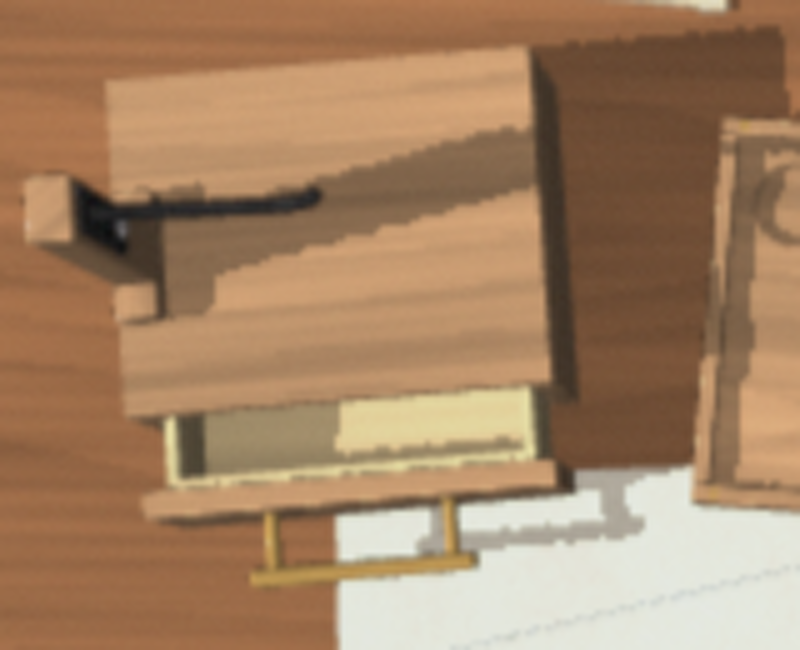

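View pics/t1b.png

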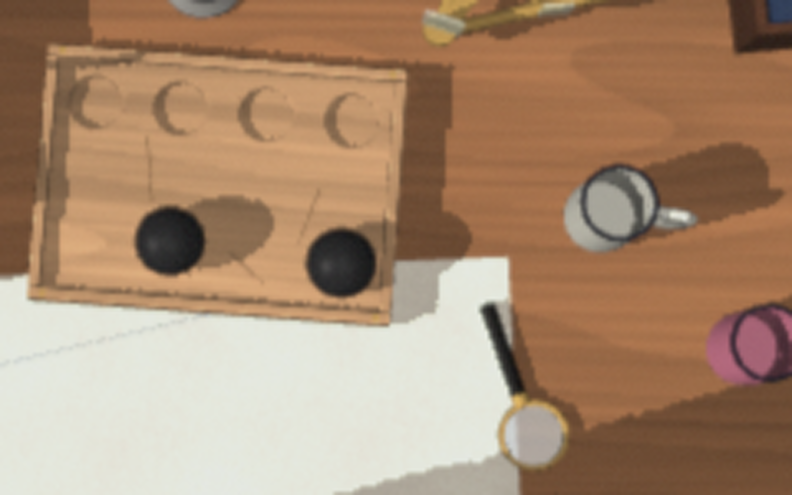

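View pics/s1a.png

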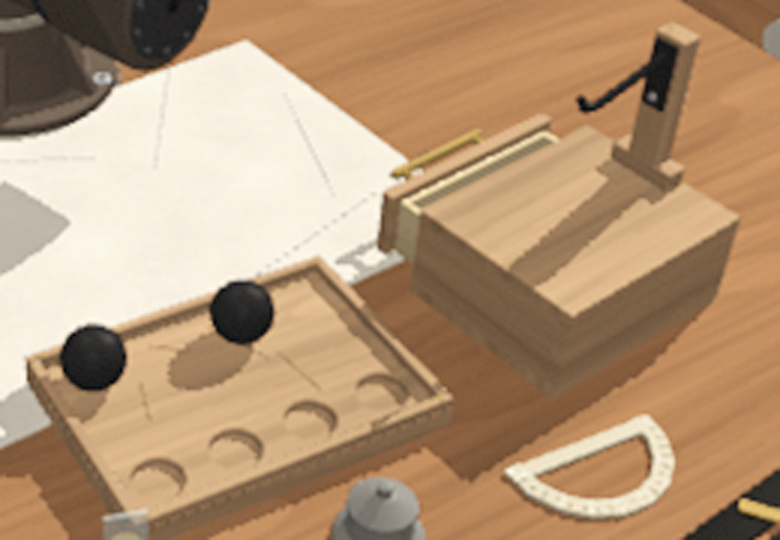

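View pics/s1b.png

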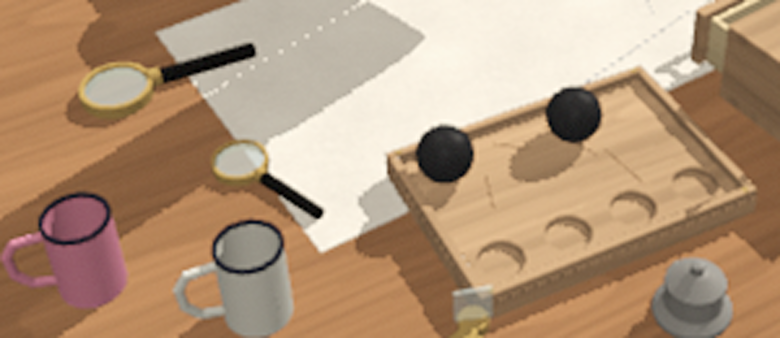

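```bash
cat >> h.py <<'E'
def jawyaw():
    R=Ro.from_euler('xyz',env.state()['tcp_rot']).as_matrix(); return np.degrees(np.arctan2(R[1,1],R[0,1]))
def units(target=None,jaw=None):
    s=env.state(); out=''
    if target is not None: out+=' off %s'%np.round((np.array(target)-s['eef_pos'])/25,2)
    if jaw is not None:
        d=(jaw-jawyaw()+90)%180-90; out+=' yaw %.2f (alt %.2f)'%(d/6,(d-180*np.sign(d))/6)
    print(out)
E
python3 - <<'E'
from h import *
st();print(jawyaw(), Ro.from_euler('xyz',env.state()['tcp_rot']).as_matrix().round(2))
w=cam('wrist');print(w['c'])
t=cam('top'); s=cam('scene')
# board model: corners of rail top outer
o=np.array([plane(t,*p,34)[:2] for p in [(256,185),(364,192),(248,260),(358,268)]]); c=o.mean(0)
yv=(o[0]+o[2]-o[1]-o[3]); yaw=np.degrees(np.arctan2(-yv[0],yv[1]));xv=(o[0]+o[1]-o[2]-o[3]);print(c,yaw,np.degrees(np.arctan2(xv[1],xv[0])))
# balls by dark blobs, triangulated
for r,rois in ((t,[(270,225,312,260),(325,230,362,266)]),(s,[(325,248,357,280),(275,262,307,296)])):
    for x0,y0,x1,y1 in rois:
        g=r['frame'][y0:y1,x0:x1].max(2)<60
        ys,xs=np.nonzero(g); print((xs.min()+xs.max())/2+x0,(ys.min()+ys.max())/2+y0,xs.ptp() if hasattr(xs,'ptp') else np.ptp(xs),np.ptp(ys))
E
```

```text
t0.25 [ 234.6 -579.2  214.4] [-1.614  1.57   1.913] F [-0.6  0.6  0.5] op 1.001 q [-1.29  0.49  1.56 -0.    1.09 -0.11]
-67.94985610646846 [[-0.    0.38 -0.93]
 [ 0.   -0.93 -0.38]
 [-1.   -0.   -0.  ]]
[ 295.96615415 -555.74917915  384.23184667]
[578.02815977 -69.04416247] -3.27312610810225 -4.494239677010671
291.5 242.5 19 19
343.5 249.0 19 18
340.0 264.0 20 20
290.5 279.0 21 20
```

{"api": "apply_moves", "payload": {
  "offset": [
    [0, 0, 2.4],
    [1, 1.5, 4.6],
    [3, 4, 4.6],
    [5, 6.5, 4.6],
    [7, 9, 4.6],
    [9, 11.5, 4.6],
    [10.5, 14, 4.6],
    [12.2, 16.5, 4.6],
    [12.2, 18, 4.6],
    [12.2, 18, 4.6],
    [12.2, 18, 4.6],
    [12.2, 18, 4.6]
  ],
  "yaw": [0, 1, 2.5, 4, 5.5, 7, 8.5, 10, 10.6, 10.6, 10.6, 10.6],
  "jaw": [-1, -1, -1, -1, -1, -1, -1, -1, -1, -1, -1, -1]
}}

```text
t: 1.9
eef_pos: [539.6, -129.1, 329.5]
tcp_rot: [-0.892, 1.57, -2.538]
ft_force: [-0.5, -0.8, -0.2]
opening: 1.001
```

```bash
python3 - <<'E'
from h import *
st();print(jawyaw());w=cam('wrist');save(w,'w1');t=cam('top');save(t,'t2');s=cam('scene');save(s,'s2')
E
```

```text
t1.90 [ 539.6 -129.1  329.5] [-0.892  1.57  -2.538] F [-0.5 -0.8 -0.2] op 1.001 q [-0.35  0.29  1.56 -0.    1.28 -0.28]
-4.286373692521989
```

View pics/w1.png

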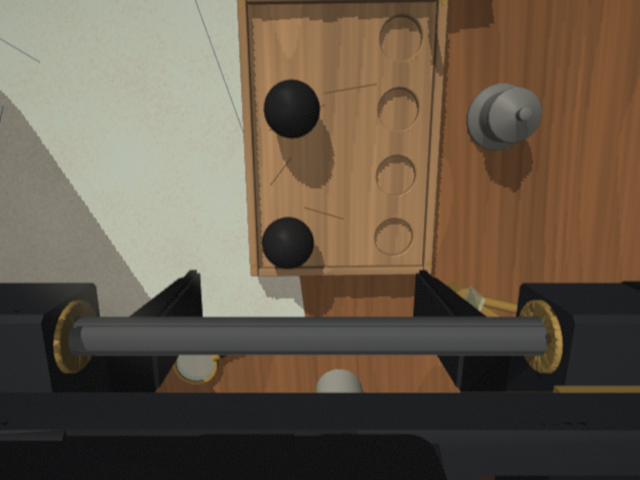

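View pics/t2.png

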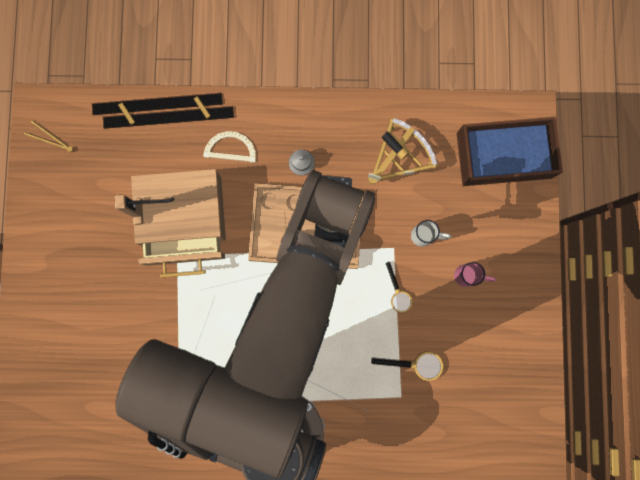

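```bash
python3 - <<'E'
from h import *
w=cam('wrist')
P=[plane(w,*p,22)[:2] for p in [(393,237),(395.5,175.5),(398,109),(400.5,38)]]
P=np.array(P);print(P.round(1), np.linalg.norm(np.diff(P,axis=0),axis=1))
f=w['frame']
m=(f.max(2)<60).astype(np.uint8); m[:, :240]=0;m[280:]=0;m[:,440:]=0
n,l,s,c=cv2.connectedComponentsWithStats(m)
for i in range(1,n):
    if s[i,4]>500:
        x=s[i,0]+s[i,2]/2;y=s[i,1]+s[i,3]/2; print(s[i],plane(w,x,y,52).round(1))
E
```

```text
[[ 639.  -184.2]
 [ 644.  -110.5]
 [ 648.7  -36.5]
 [ 653.3   36.7]] [73.83566183 74.16699609 73.37228654]
[ 264   79   55   58 2508] [530.2 -28.7  52. ]
[ 263  217   51   51 2058] [ 514.1 -174.    52. ]
```

```bash
python3 - <<'E'
from h import *
w=cam('wrist');t=cam('top')
print(plane(w,490,118,0),plane(w,525,113,66),plane(t,302,161,30))
units((511,-174,40),-4.65)
units((527,-28.7,40),-3.8)
E
```

```text
[ 7.62008563e+02 -5.38298310e+01  5.68434189e-14] [768.8940302  -53.28751287  66.        ] [765.63221737 -53.59301024  30.        ]
 off [ -1.13  -1.75 -11.58] yaw -0.03 (alt 29.97)
 off [ -0.49   4.06 -11.58] yaw 0.11 (alt -29.89)
```

{"api": "apply_moves", "payload": {
  "offset": [
    [-1.02, -1.8, 0],
    [-1.02, -1.8, -2.4],
    [-1.02, -1.8, -4.8],
    [-1.02, -1.8, -7.2],
    [-1.02, -1.8, -9],
    [-1.02, -1.8, -10.5],
    [-1.02, -1.8, -11.54],
    [-1.02, -1.8, -11.54],
    [-1.02, -1.8, -11.54],
    [-1.02, -1.8, -11.54],
    [-1.02, -1.8, -11.54]
  ],
  "yaw": [0, 0, 0, 0, 0, 0, 0, 0, 0, 0, 0],
  "jaw": [-1, -1, -1, -1, -1, -1, -1, -1, -0.52, -0.52, -0.52]
}}

```text
t: 3.58
eef_pos: [514.1, -175.5, 42.0]
tcp_rot: [1.143, 1.569, -0.505]
ft_force: [-0.4, 0.4, -0.0]
opening: 0.775
```

```bash
python3 - <<'E'
from h import *
st();w=cam('wrist');save(w,'w2');s=cam('scene');save(s,'s3',(200,120,520,360),2.4)
E
```

```text
t3.58 [ 514.1 -175.5   42. ] [ 1.143  1.569 -0.505] F [-0.4  0.4 -0. ] op 0.775 q [-0.45  0.62  1.92 -0.    0.61 -0.37]
```

View pics/w2.png

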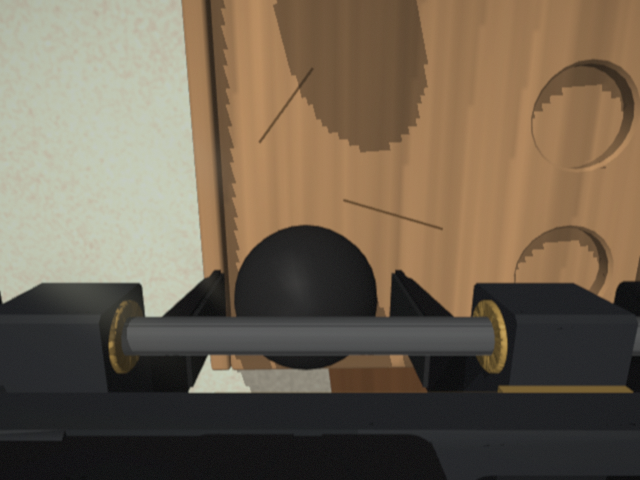

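View pics/s3.png

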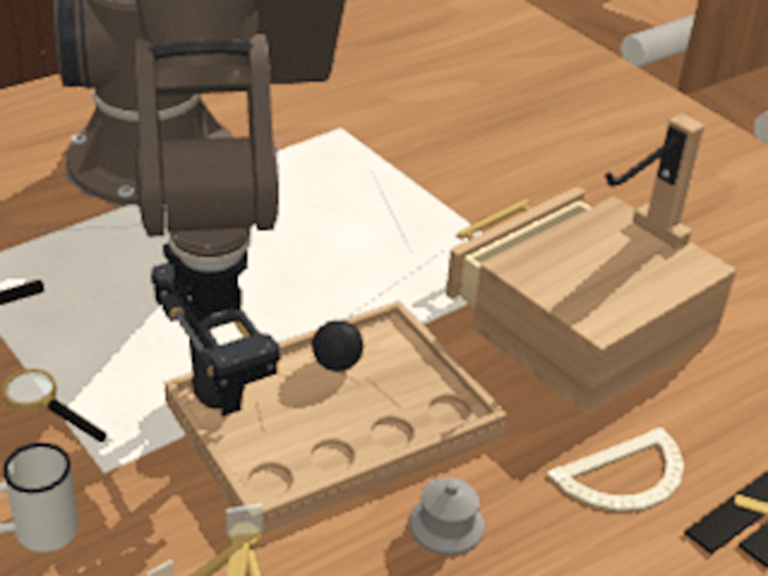

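{"api": "apply_moves", "payload": {
  "offset": [
    [0.2, -0.02, 0],
    [0.5, -0.04, 0],
    [0.8, -0.06, 0],
    [1.1, -0.08, 0],
    [1.4, -0.1, 0],
    [1.7, -0.12, 0],
    [2.0, -0.14, 0],
    [2.3, -0.16, 0],
    [2.6, -0.18, 0],
    [2.9, -0.2, 0],
    [3.2, -0.22, 0],
    [3.5, -0.24, 0],
    [3.8, -0.26, 0],
    [4.1, -0.28, 0],
    [4.4, -0.3, 0],
    [4.6, -0.32, 0],
    [4.8, -0.34, 0],
    [5.0, -0.35, 0],
    [5.18, -0.36, 0],
    [5.18, -0.36, 0]
  ],
  "yaw": [0, 0, 0, 0, 0, 0, 0, 0, 0, 0, 0, 0, 0, 0, 0, 0, 0, 0, 0, 0],
  "jaw": [-0.52, -0.52, -0.52, -0.52, -0.52, -0.52, -0.52, -0.52, -0.52, -0.52, -0.52, -0.52, -0.52, -0.52, -0.52, -0.52, -0.52, -0.52, -0.52, -0.52]
}}

```text
t: 6.18
eef_pos: [643.7, -184.4, 41.6]
tcp_rot: [1.144, 1.57, -0.504]
ft_force: [-0.9, -0.3, 0.3]
opening: 0.762
```

```bash
python3 - <<'E'
from h import *
st();w=cam('wrist');save(w,'w3');s=cam('scene');save(s,'s4',(200,120,520,360),2.4)
E
```

```text
t6.17 [ 643.7 -184.4   41.6] [ 1.144  1.57  -0.504] F [-0.9 -0.3  0.3] op 0.762 q [-0.38  0.75  1.59 -0.    0.81 -0.3 ]
```

View pics/w3.png

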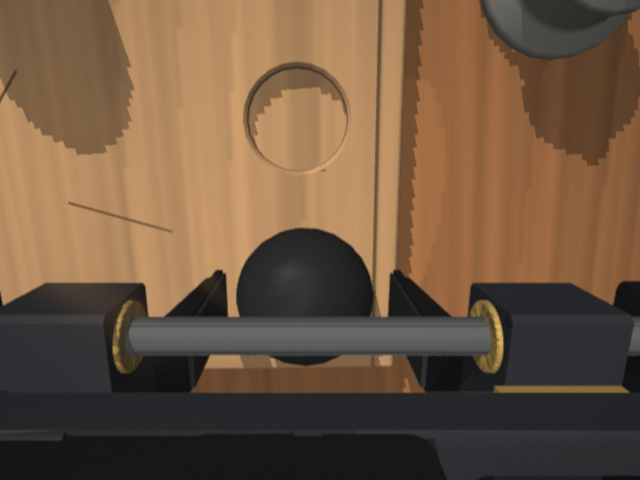

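View pics/s4.png

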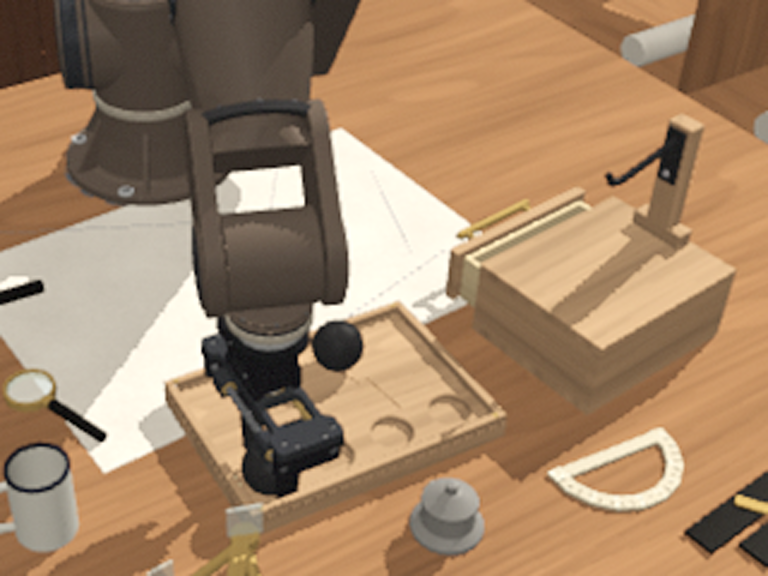

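{"api": "apply_moves", "payload": {
  "offset": [
    [0, 0, 0],
    [0, 0, 1.5],
    [0, 0, 3.5],
    [-1, 1.5, 5.5],
    [-2.5, 3.5, 6.5],
    [-4, 5, 6.5],
    [-4.55, 5, 6.5],
    [-4.55, 5, 6.5],
    [-4.55, 5, 6.5]
  ],
  "yaw": [0, 0, 0, 0, 0, 0, 0, 0, 0],
  "jaw": [-1, -1, -1, -1, -1, -1, -1, -1, -1]
}}

```text
t: 7.4
eef_pos: [530.5, -60.2, 203.9]
tcp_rot: [1.125, 1.57, -0.525]
ft_force: [-0.3, -0.6, 0.4]
opening: 1.0
```

```bash
python3 - <<'E'
from h import *
st();w=cam('wrist');save(w,'w4');s=cam('scene');save(s,'s5',(200,120,520,360),2.4)
E
```

```text
t7.40 [530.5 -60.2 203.9] [ 1.125  1.57  -0.525] F [-0.3 -0.6  0.4] op 1.000 q [-0.24  0.37  1.8  -0.    0.97 -0.16]
```

View pics/w4.png

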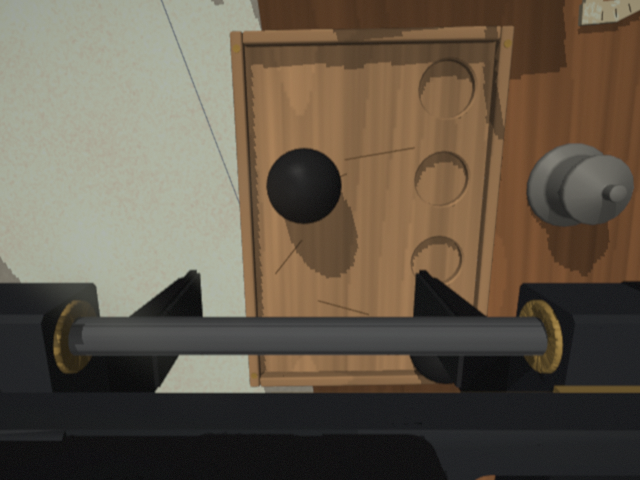

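View pics/s5.png

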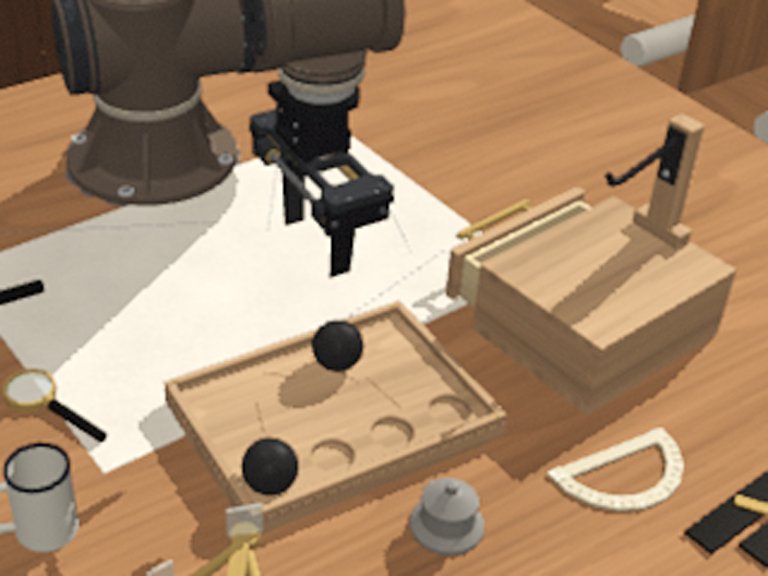

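```bash
python3 - <<'E'
from h import *
w=cam('wrist');print(plane(w,304,185.5,52),plane(w,441,178.5,22))
E
```

```text
[530.2731206  -27.87528396  52.        ] [648.06445293 -34.14220923  22.        ]
```

{"api": "apply_moves", "payload": {
  "offset": [
    [0, 1.28, 0],
    [0, 1.28, -1.5],
    [0, 1.28, -3.5],
    [0, 1.28, -5],
    [0, 1.28, -6.2],
    [0, 1.28, -6.52],
    [0, 1.28, -6.52],
    [0, 1.28, -6.52],
    [0, 1.28, -6.52],
    [0, 1.28, -6.52]
  ],
  "yaw": [0, 0, 0, 0, 0, 0, 0, 0, 0, 0],
  "jaw": [-1, -1, -1, -1, -1, -1, -1, -0.52, -0.52, -0.52]
}}

```text
t: 8.8
eef_pos: [530.4, -28.0, 41.2]
tcp_rot: [1.248, 1.57, -0.401]
ft_force: [-0.7, -0.5, 0.7]
opening: 0.777
```

Now push to (653,-35.5): 4.9, -0.3.

{"api": "apply_moves", "payload": {
  "offset": [
    [0.2, -0.01, 0],
    [0.5, -0.03, 0],
    [0.8, -0.05, 0],
    [1.1, -0.07, 0],
    [1.4, -0.09, 0],
    [1.7, -0.11, 0],
    [2.0, -0.13, 0],
    [2.3, -0.15, 0],
    [2.6, -0.17, 0],
    [2.9, -0.19, 0],
    [3.2, -0.21, 0],
    [3.5, -0.23, 0],
    [3.8, -0.25, 0],
    [4.1, -0.27, 0],
    [4.3, -0.28, 0],
    [4.5, -0.29, 0],
    [4.7, -0.3, 0],
    [4.9, -0.3, 0],
    [4.9, -0.3, 0]
  ],
  "yaw": [0, 0, 0, 0, 0, 0, 0, 0, 0, 0, 0, 0, 0, 0, 0, 0, 0, 0, 0],
  "jaw": [-0.52, -0.52, -0.52, -0.52, -0.52, -0.52, -0.52, -0.52, -0.52, -0.52, -0.52, -0.52, -0.52, -0.52, -0.52, -0.52, -0.52, -0.52, -0.52]
}}

```text
t: 11.18
eef_pos: [653.2, -35.5, 41.1]
tcp_rot: [1.263, 1.57, -0.387]
ft_force: [-0.2, 1.2, 0.1]
opening: 0.759
```

```bash
python3 - <<'E'
from h import *
st();s=cam('scene');save(s,'s6',(200,120,520,360),2.4)
E
```

```text
t11.18 [653.2 -35.5  41.1] [ 1.263  1.57  -0.387] F [-0.2  1.2  0.1] op 0.759 q [-0.16  0.73  1.63 -0.    0.78 -0.08]
```

View pics/s6.png

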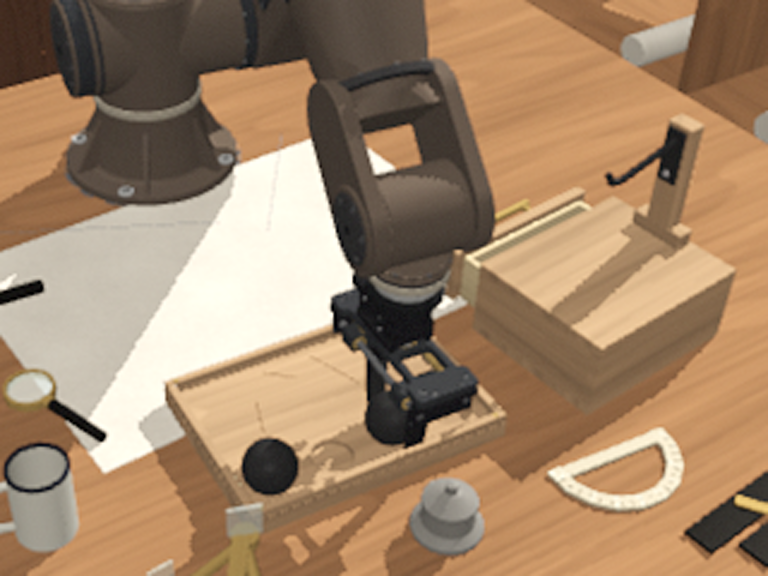

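{"api": "apply_moves", "payload": {
  "offset": [
    [0, 0, 0],
    [0, 0, 1.5],
    [0, 0, 3.5],
    [0, 0, 6],
    [-0.5, 1, 8],
    [-1, 3, 10],
    [-1.5, 5, 11.5],
    [-2.1, 7, 13],
    [-2.1, 8.6, 13.5],
    [-2.1, 8.6, 13.5],
    [-2.1, 8.6, 13.5]
  ],
  "yaw": [0, 0, 0, 0, 0, 0, 0, 0, 0, 0, 0],
  "jaw": [-1, -1, -1, -1, -1, -1, -1, -1, -1, -1, -1]
}}

```text
t: 12.6
eef_pos: [600.1, 179.2, 378.0]
tcp_rot: [0.025, 1.57, -1.624]
ft_force: [-0.5, 0.3, -0.2]
opening: 1.0
```

```bash
python3 - <<'E'
from h import *
st();w=cam('wrist');save(w,'w5');s=cam('scene');save(s,'s7',(200,120,520,360),2.4);save(cam('top'),'t5')
E
```

```text
t12.60 [600.1 179.2 378. ] [ 0.025  1.57  -1.624] F [-0.5  0.3 -0.2] op 1.000 q [ 0.19  0.38  1.3  -0.    1.45  0.26]
```

View pics/w5.png

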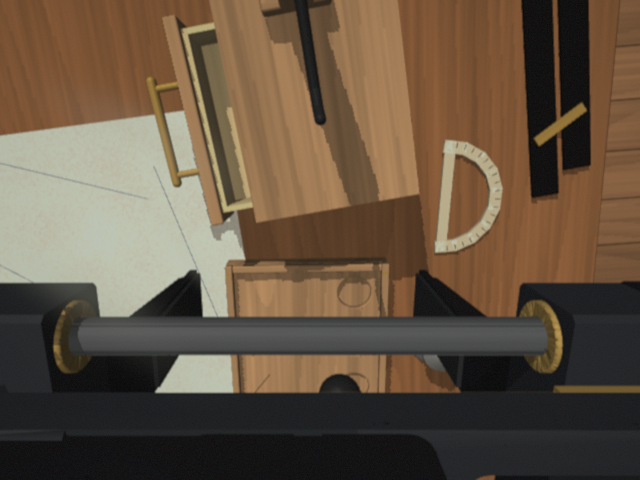

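View pics/s7.png

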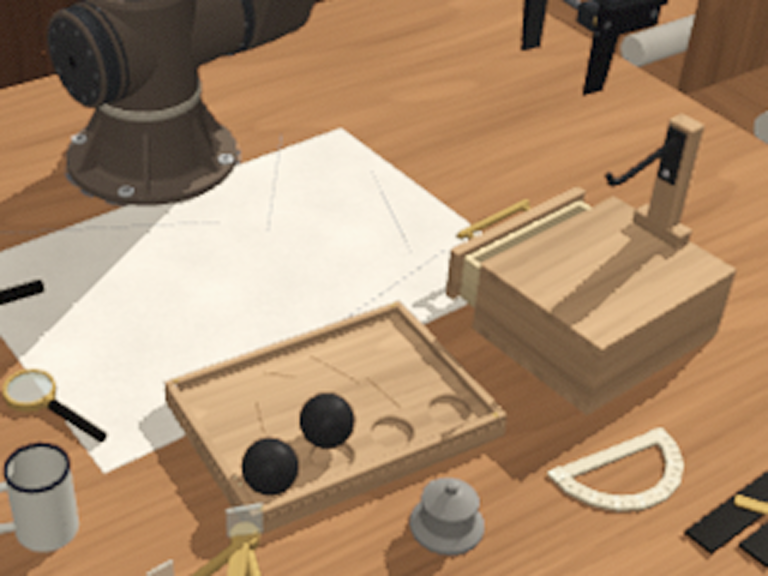

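```bash
python3 - <<'E'
from h import *
w=cam('wrist');s=cam('scene');t=cam('top')
print('ball',plane(s,336.3,295,52))
a=plane(w,418,194,100);b=plane(w,257,222,100);print('cab corners',a,b,np.linalg.norm(a-b))
print('yaw',np.degrees(np.arctan2(*(a-b)[1::-1])))
h1=plane(w,151,80,62);h2=plane(w,178,184,62);print('handle',h1,h2,np.linalg.norm(h1-h2),(h1+h2)/2,np.degrees(np.arctan2(-(h1-h2)[0],(h1-h2)[1])))
u=(a-b)/np.linalg.norm(a-b); v=np.array([-u[1],u[0],0])
O=(a+b)/2+v*115; print('cab origin',O[:2]); 
print('tip ray z=232',plane(w,320,119,232),'saddle pred',O[:2]-0, 'tip pred',O[:2]-24*v[:2])
print('proj tip', proj(w,[*(O[:2]-24*v[:2]),232]),proj(s,[*(O[:2]-24*v[:2]),232]),proj(t,[*(O[:2]-24*v[:2]),232]))
f=w['frame'][0:140,260:360]; save(w,'w5h',(240,0,400,240),3); save(s,'s7h',(420,150,520,260),6)
E
```

```text
ball [ 624.91642251 -100.935293     52.        ]
cab corners [723.35772755 178.37228582 100.        ] [541.98177185 161.13095825 100.        ] 182.19358024856558
yaw 5.430134706676447
handle [435.07414484 325.77647697  62.        ] [447.36004475 207.68557526  62.        ] 118.72827971539756 [441.2170948  266.73102611  62.        ] 5.939550198668931
cab origin [621.78707937 284.23554006]
tip ray z=232 [616.47224093 259.56910663 232.        ] saddle pred [621.78707937 284.23554006] tip pred [624.05824535 260.34324413]
proj tip (np.float64(330.0378139873936), np.float64(117.08271129011729)) (np.float64(454.90986034495836), np.float64(194.63280130569956)) (np.float64(172.93208926810578), np.float64(195.01516134844388))
```

View pics/w5h.png

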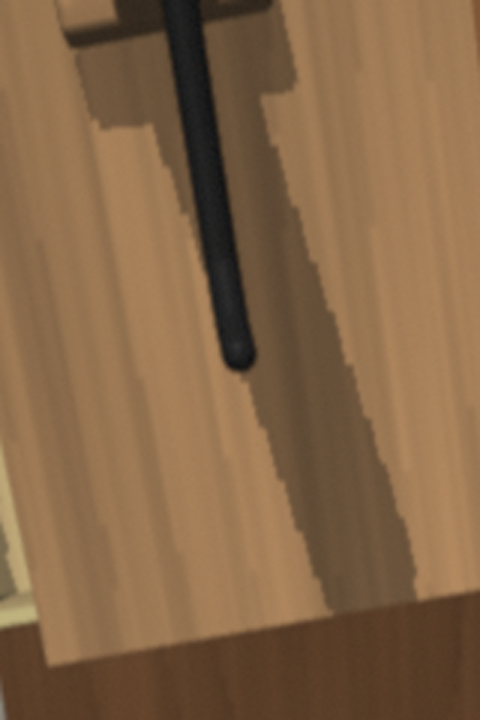

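View pics/s7h.png

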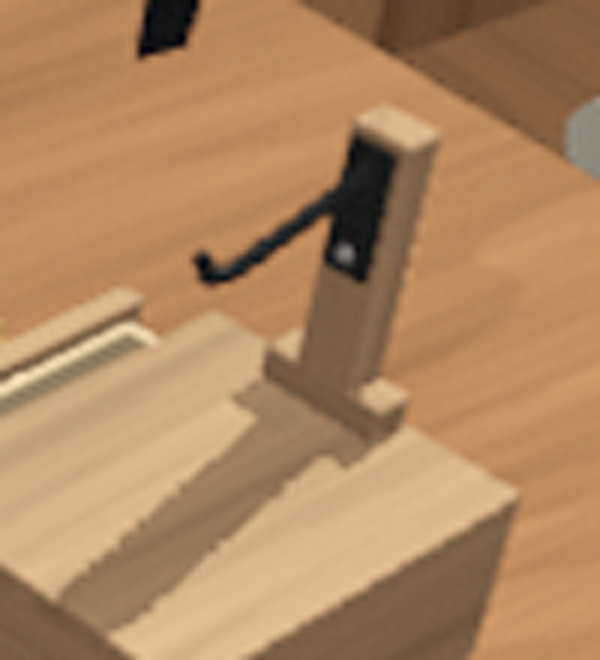

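{"api": "apply_moves", "payload": {
  "offset": [
    [0, -2.4, 0],
    [0.2, -4.8, 0],
    [0.4, -7.2, 0],
    [0.6, -9.6, -1.5],
    [0.8, -11.8, -3],
    [0.8, -12.8, -5.5],
    [0.8, -12.8, -7],
    [0.8, -12.8, -7],
    [0.8, -12.8, -7]
  ],
  "yaw": [0, 0, 0, 0, 0, 0, 0, 0, 0],
  "jaw": [-1, -1, -1, -1, -1, -1, -1, -1, -1]
}}

```text
t: 14.02
eef_pos: [621.4, -141.4, 205.3]
tcp_rot: [1.18, 1.568, -0.471]
ft_force: [-0.0, 0.5, 0.1]
opening: 0.997
```

```bash
python3 - <<'E'
from h import *
st();w=cam('wrist');save(w,'w6')
m=(w['frame'].max(2)<60).astype(np.uint8);m[275:]=0
n,l,s,c=cv2.connectedComponentsWithStats(m)
for i in range(1,n):
    if s[i,4]>500:
        x=s[i,0]+s[i,2]/2;y=s[i,1]+s[i,3]/2; print(s[i],plane(w,x,y,52).round(1))
E
```

```text
t14.03 [ 621.4 -141.4  205.3] [ 1.18   1.568 -0.471] F [-0.   0.5  0.1] op 0.997 q [-0.33  0.52  1.54 -0.    1.08 -0.25]
[ 300  146   72   73 4045] [ 647.2 -109.1   52. ]
[ 302  236   69   39 2112] [ 643.9 -169.3   52. ]
```

View pics/w6.png

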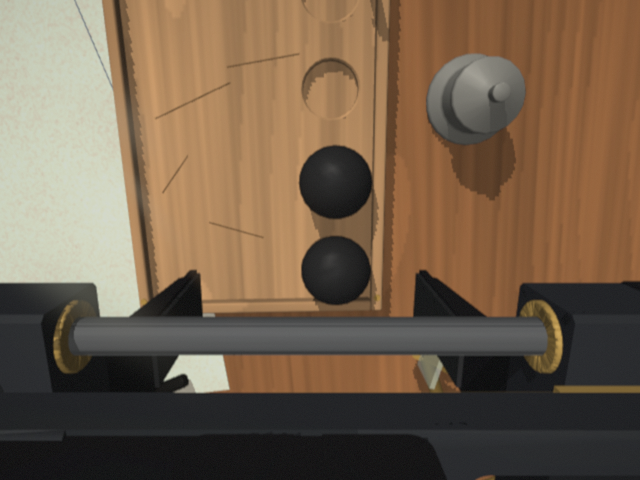

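```bash
python3 - <<'E'
from h import *
st();w=cam('wrist');s=cam('scene');save(s,'s8',(240,220,440,360),4)
print(plane(w,336,182.5,44),plane(w,336,182.5,52))
m=(s['frame'].max(2)<60).astype(np.uint8);m[:255]=0;m[345:]=0;m[:,:290]=0;m[:,360:]=0
n,l,ss,c=cv2.connectedComponentsWithStats(m)
for i in range(1,n):
    if ss[i,4]>100: print(ss[i])
for y in (22,):
    for p in [(639,-184.2,44),(644,-110.5,44),(644,-110.5,52)]: print(proj(s,p),proj(w,p))
E
```

```text
t14.07 [ 621.6 -141.2  205.8] [ 1.221  1.567 -0.429] F [0.  0.2 1.6] op 0.999 q [-0.33  0.52  1.54 -0.    1.08 -0.25]
[ 648.11369994 -109.85474067   44.        ] [ 647.5900568  -109.04926926   52.        ]
[328 293  22  23 364]
[301 303  23  23 391]
(np.float64(310.8753253116814), np.float64(313.2528215420908)) (np.float64(330.7985884676691), np.float64(270.04715331578313))
(np.float64(337.1415950106565), np.float64(303.31747596859236)) (np.float64(331.0215242175489), np.float64(183.69325962525582))
(np.float64(337.23591605941397), np.float64(301.0832802497353)) (np.float64(331.6196472182986), np.float64(184.6827503595859))
```

View pics/s8.png

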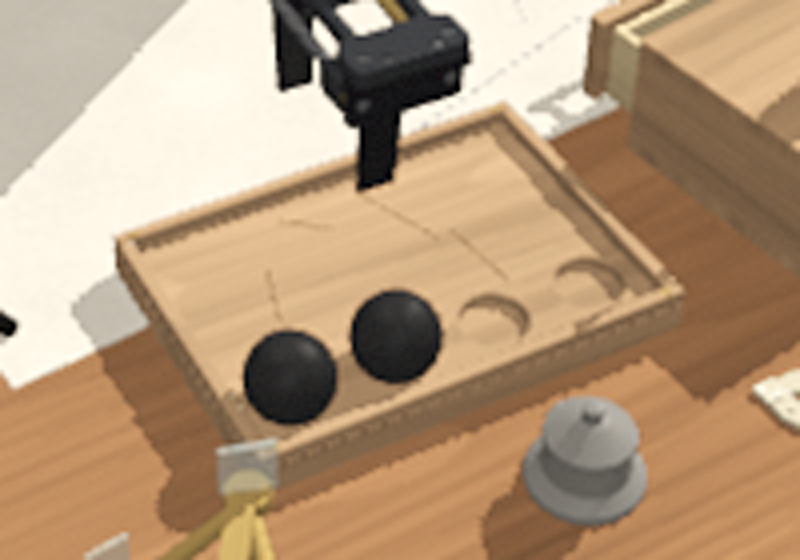

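```bash
python3 - <<'E'
from h import *
t=cam('top');a=plane(t,427.9,231.5,90);b=plane(t,447,235,70);print(a,b,np.degrees(np.arctan2(*(b-a)[1::-1])))
print(plane(t,402,300,6),plane(t,388.5,264,7))
units((a[0],a[1]-60,220))
E
```

```text
[ 559.16574554 -400.30583722   90.        ] [ 552.7256658  -456.79846742   70.        ] -96.50356187602995
[ 373.77108462 -341.81350923    6.        ] [ 475.47735472 -303.46863911    7.        ]
 off [ -2.48 -12.77   0.59]
```

{"api": "apply_moves", "payload": {
  "offset": [
    [0, -1, 1.5],
    [-0.5, -3.2, 2.2],
    [-1, -5.5, 2.2],
    [-1.5, -7.8, 2.2],
    [-2.48, -10, 2.2],
    [-2.48, -12, 2.2],
    [-2.48, -12.3, 2.2],
    [-2.48, -12.3, 2.2],
    [-2.48, -12.3, 2.2]
  ],
  "yaw": [0, 0, 0, 0, 0, 0, 0, 0, 0],
  "jaw": [-1, -1, -1, -1, -1, -1, -1, -1, -1]
}}

```text
t: 15.35
eef_pos: [559.8, -447.0, 260.9]
tcp_rot: [1.208, 1.567, -0.44]
ft_force: [0.9, 0.7, -0.3]
opening: 1.0
```

```bash
python3 - <<'E'
from h import *
st();w=cam('wrist');save(w,'w7');t=cam('top');save(t,'t7')
E
```

```text
t15.35 [ 559.8 -447.   260.9] [ 1.208  1.567 -0.44 ] F [ 0.9  0.7 -0.3] op 1.000 q [-0.77  0.59  1.25  0.    1.3  -0.69]
```

View pics/w7.png

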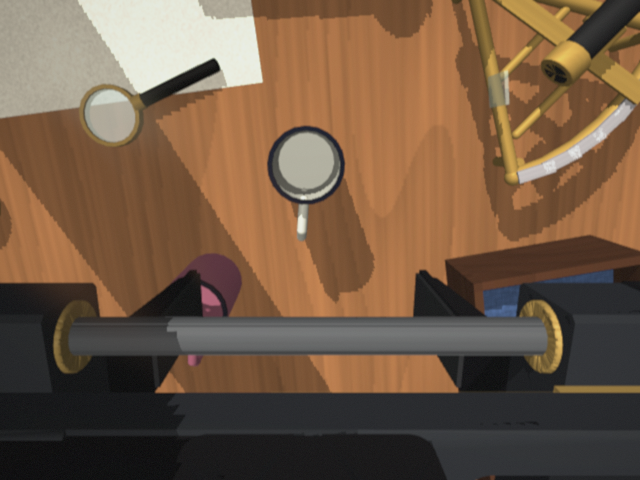

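```bash
python3 - <<'E'
from h import *
w=cam('wrist')
a=plane(w,306,165,90);b=plane(w,306,160,0)
h=plane(w,302.5,232,72);h2=plane(w,304,208,75)
print(a,b,h,h2,[np.degrees(np.arctan2(*(x-a)[1::-1])) for x in(h,h2)], np.linalg.norm((h-a)[:2]),jawyaw())
l=plane(w,110.5,113.5,8);e=plane(w,215,66,7);print('mag',l,e,np.linalg.norm(l-e),np.degrees(np.arctan2(*(l-e)[1::-1])))
units((a[0],a[1],55),-98+90)
E
```

```text
[ 562.89471548 -400.35316662   90.        ] [ 562.87137296 -399.97431895    0.        ] [ 554.97508593 -460.78139845   72.        ] [ 558.12652645 -438.4785539    75.        ] [np.float64(-97.46654009813233), np.float64(-97.12873868062741)] 60.94498941415339 -4.437253186060157
mag [ 371.87353002 -339.18722018    8.        ] [ 481.40323004 -303.13890041    7.        ] 115.31364423167717 -161.78263558292164
 off [ 0.13  1.88 -8.23] yaw -0.59 (alt 29.41)
```

{"api": "apply_moves", "payload": {
  "offset": [
    [0.11, 1.87, 0],
    [0.11, 1.87, -2],
    [0.11, 1.87, -4],
    [0.11, 1.87, -6],
    [0.11, 1.87, -7.5],
    [0.11, 1.87, -8.3],
    [0.11, 1.87, -8.3],
    [0.11, 1.87, -8.3]
  ],
  "yaw": [-0.46, -0.46, -0.46, -0.46, -0.46, -0.46, -0.46, -0.46],
  "jaw": [-1, -1, -1, -1, -1, -1, -1, -1]
}}

```text
t: 16.5
eef_pos: [563.2, -401.1, 55.0]
tcp_rot: [1.1, 1.565, -0.597]
ft_force: [0.2, -0.2, -0.0]
opening: 0.997
```

```bash
python3 - <<'E'
from h import *
st();w=cam('wrist');save(w,'w8');print(jawyaw())
E
```

```text
t16.50 [ 563.2 -401.1   55. ] [ 1.1    1.565 -0.597] F [ 0.2 -0.2 -0. ] op 0.997 q [-0.71  0.75  1.52  0.    0.86 -0.59]
-7.189799489476308
```

View pics/w8.png

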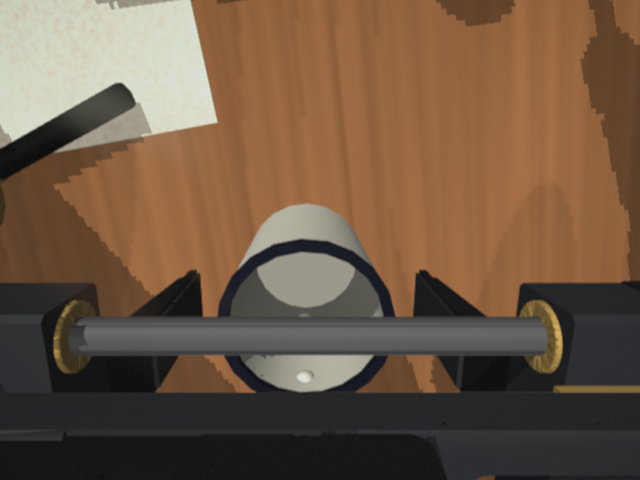

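{"api": "apply_moves", "payload": {
  "offset": [
    [0, 0, 0],
    [0, 0, 0],
    [0, 0, 0],
    [0, 0, 0],
    [0, 0, 0],
    [0, 0, 0.3],
    [0, 0, 1],
    [0, 0, 1]
  ],
  "yaw": [0, 0, 0, 0, 0, 0, 0, 0],
  "jaw": [1, 1, 1, 1, 1, 1, 1, 1]
}}

```text
t: 17.55
eef_pos: [563.8, -401.7, 82.2]
tcp_rot: [1.059, 1.561, -0.637]
ft_force: [0.6, -0.5, -2.0]
opening: 0.653
```

```bash
python3 - <<'E'
from h import *
st();s=cam('scene');save(s,'s9',(120,200,360,380),3);print(jawyaw())
E
```

```text
t17.55 [ 563.8 -401.7   82.2] [ 1.059  1.561 -0.637] F [ 0.6 -0.5 -2. ] op 0.653 q [-0.71  0.72  1.51  0.    0.91 -0.59]
-7.187205334876327
```

View pics/s9.png

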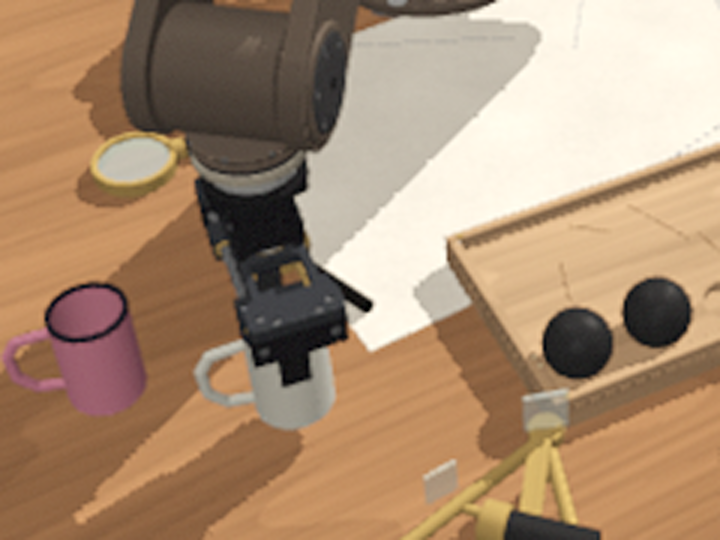

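```bash
python3 - <<'E'
from h import *
s=cam('scene');t=cam('top')
print(plane(s,453.8,193.7,232),plane(t,173,198.5,232), tri(s,(453.8,193.7),t,(173,198.5)))
E
```

```text
[619.34244266 260.88177892 232.        ] [615.29593166 259.86267742 232.        ] (array([616.69669804, 261.69901081, 229.84679612]), np.float64(3.1366196318465946))
```

{"api": "apply_moves", "payload": {
  "offset": [
    [0, 0, 2],
    [0, 0, 4],
    [0, 1, 6],
    [0, 3, 6],
    [0, 5, 6],
    [0.1, 7, 6],
    [0.1, 9, 6],
    [0.2, 11, 6],
    [0.2, 13, 6],
    [0.3, 15, 6],
    [0.3, 17, 6],
    [0.4, 19, 6],
    [0.43, 21, 6],
    [0.43, 23, 6],
    [0.43, 24.26, 6],
    [0.43, 24.26, 6],
    [0.43, 24.26, 6]
  ],
  "yaw": [0, 0, 0, 1.4, 2.8, 4.2, 5.6, 7, 8.4, 9.8, 11.2, 12.6, 14, 15.4, 16.4, 17.13, 17.13],
  "jaw": [1, 1, 1, 1, 1, 1, 1, 1, 1, 1, 1, 1, 1, 1, 1, 1, 1]
}}

```text
t: 19.82
eef_pos: [573.5, 205.8, 229.6]
tcp_rot: [1.213, 1.565, 1.311]
ft_force: [0.3, 0.0, -2.1]
opening: 0.656
```

```bash
python3 - <<'E'
from h import *
st();s=cam('scene');save(s,'s10',(340,100,560,265),3.6);print(jawyaw());w=cam('wrist');save(w,'w10');save(cam('top'),'t10',(80,120,280,270),4)
E
```

```text
t19.82 [573.5 205.8 229.6] [1.213 1.565 1.311] F [ 0.3  0.  -2.1] op 0.656 q [ 0.23  0.45  1.58  0.01  1.1  -1.44]
95.49665658476616
```

View pics/s10.png

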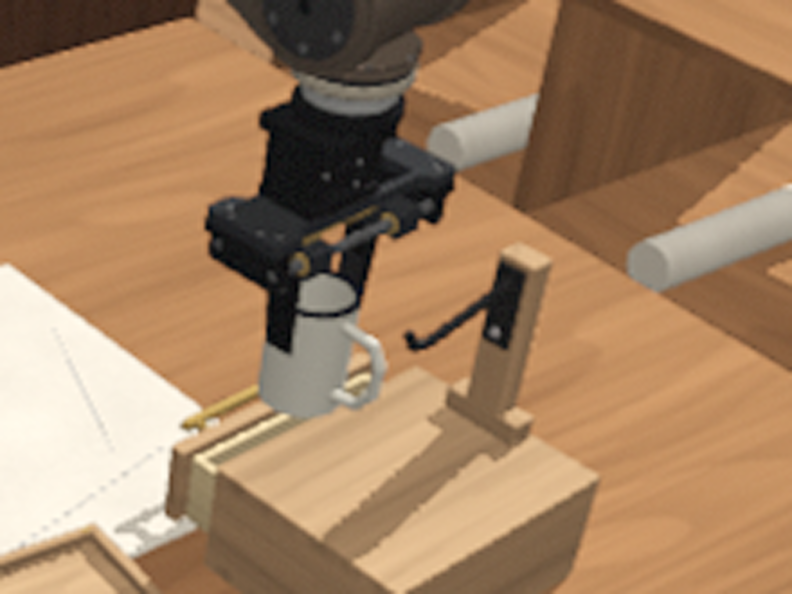

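View pics/w10.png

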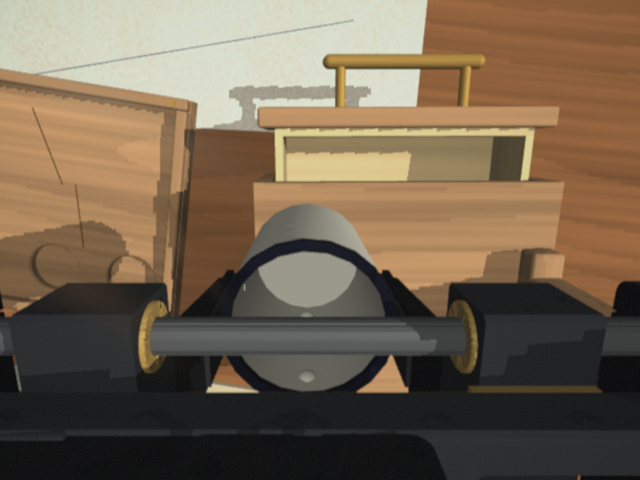

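View pics/t10.png

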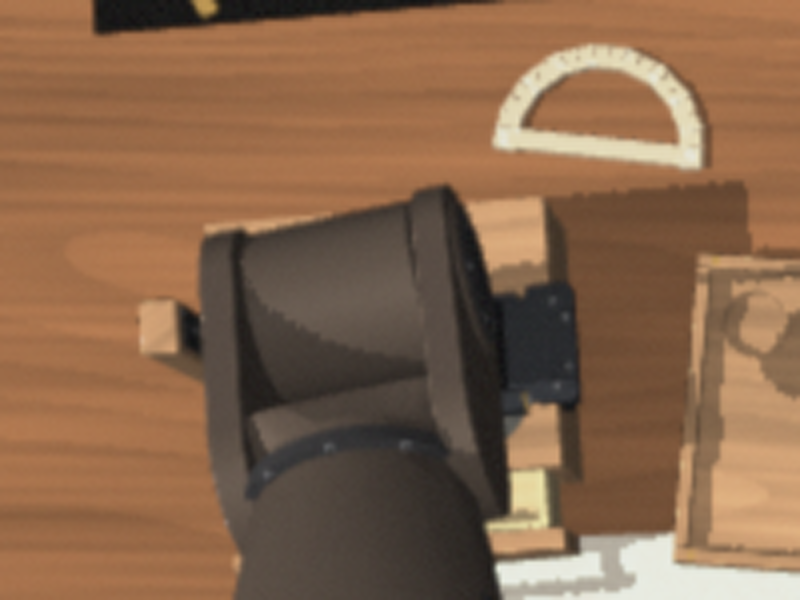

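```bash
python3 - <<'E'
from h import *
s=cam('scene');p=s
f=s['frame'].copy()
def mk(pt,c): 
    u,v=proj(s,pt); cv2.circle(f,(int(round(u)),int(round(v))),1,c,-1); print(pt,(u,v),((u-340)*3.6,(v-100)*3.6))
mk((620.5,210.4,220.6),(255,0,0)); mk((620.5,210.4,244.6+4.5),(0,255,0)); mk((616.5,260,232),(255,255,0)); mk((614.2,283.9,216),(0,255,255))
s['frame']=f; save(s,'s11',(410,150,500,220),8)
E
```

```text
(620.5, 210.4, 220.6) (np.float64(438.708672595403), np.float64(203.2300737134981)) (np.float64(355.35122134345085), np.float64(371.62826536859313))
(620.5, 210.4, 249.1) (np.float64(440.43697279622046), np.float64(194.023548172141)) (np.float64(361.5731020663937), np.float64(338.4847734197076))
(616.5, 260, 232) (np.float64(452.7876912538751), np.float64(193.2727902677487)) (np.float64(406.03568851395033), np.float64(335.7820449638953))
(614.2, 283.9, 216) (np.float64(457.89898698158527), np.float64(195.2996477491687)) (np.float64(424.436353133707), np.float64(343.0787318970074))
```

View pics/s11.png

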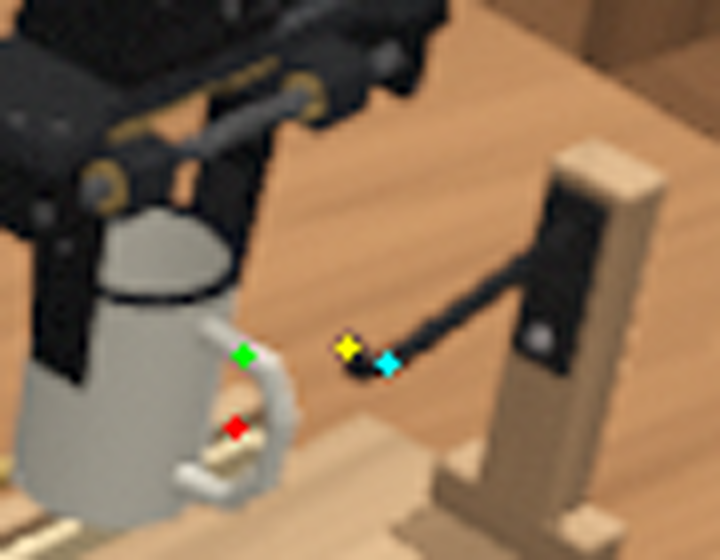

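{"api": "apply_moves", "payload": {
  "offset": [
    [0, 0, 0.1],
    [-0.03, 0.4, 0.1],
    [-0.07, 0.8, 0.1],
    [-0.1, 1.2, 0.1],
    [-0.13, 1.5, 0.1],
    [-0.15, 1.8, 0.1],
    [-0.15, 1.8, 0.1]
  ],
  "yaw": [0, 0, 0, 0, 0, 0, 0],
  "jaw": [1, 1, 1, 1, 1, 1, 1]
}}

```text
t: 20.9
eef_pos: [570.0, 250.6, 232.5]
tcp_rot: [1.128, 1.564, 1.225]
ft_force: [0.7, 0.0, -1.2]
opening: 0.653
```

```bash
python3 - <<'E'
from h import *
st();s=cam('scene');save(s,'s12',(410,150,500,220),8)
E
```

```text
t20.90 [570.  250.6 232.5] [1.128 1.564 1.225] F [ 0.7  0.  -1.2] op 0.653 q [ 0.31  0.47  1.55  0.01  1.12 -1.36]
```

View pics/s12.png

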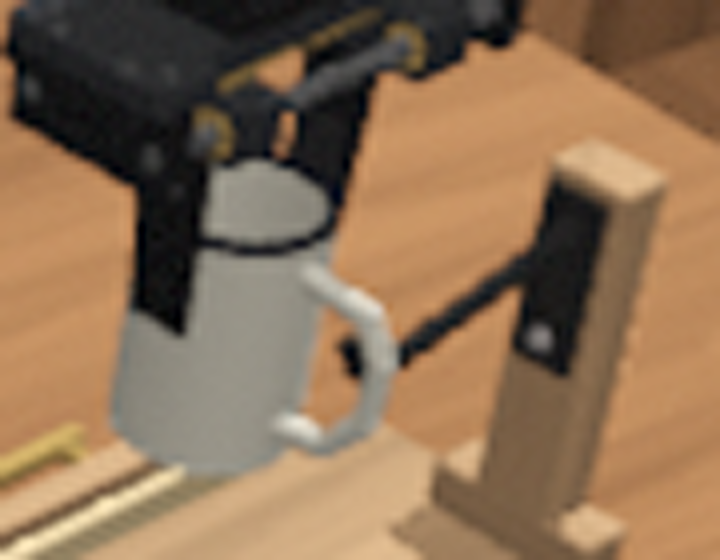

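{"api": "apply_moves", "payload": {
  "offset": [
    [-0.03, 0.3, 0],
    [-0.06, 0.6, 0],
    [-0.09, 0.9, 0],
    [-0.11, 1.2, 0],
    [-0.11, 1.2, 0]
  ],
  "yaw": [0, 0, 0, 0, 0],
  "jaw": [1, 1, 1, 1, 1]
}}

```text
t: 21.58
eef_pos: [567.1, 280.8, 232.4]
tcp_rot: [1.137, 1.565, 1.234]
ft_force: [0.3, -0.5, -2.3]
opening: 0.654
```

```bash
python3 - <<'E'
from h import *
st();s=cam('scene');save(s,'s13',(410,150,500,220),8)
E
```

```text
t21.57 [567.1 280.8 232.4] [1.137 1.565 1.234] F [ 0.3 -0.5 -2.3] op 0.654 q [ 0.35  0.48  1.52  0.01  1.13 -1.32]
```

View pics/s13.png

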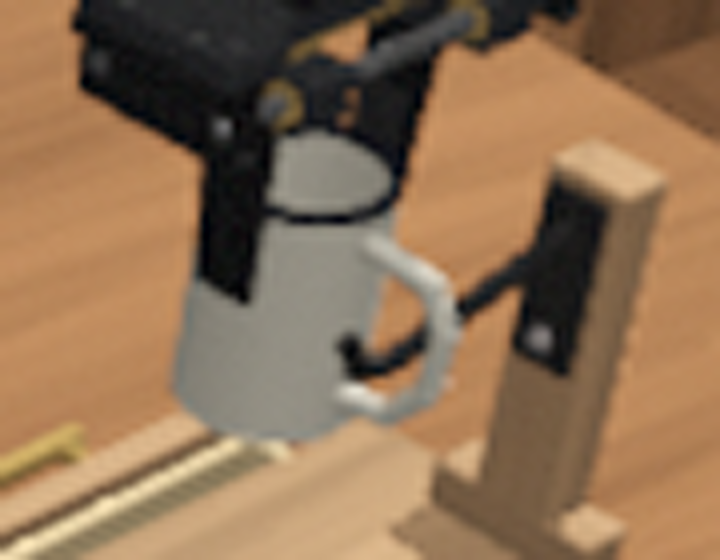

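{"api": "apply_moves", "payload": {
  "offset": [
    [0, 0, -0.25],
    [0, 0, -0.5],
    [0, 0, -0.7],
    [0, 0, -0.85],
    [0, 0, -0.95],
    [0, 0, -0.95]
  ],
  "yaw": [0, 0, 0, 0, 0, 0],
  "jaw": [1, 1, 1, 1, 1, 1]
}}

```text
t: 22.38
eef_pos: [567.2, 280.5, 208.5]
tcp_rot: [1.164, 1.565, 1.261]
ft_force: [0.3, 0.2, -1.7]
opening: 0.656
```

```bash
python3 - <<'E'
from h import *
st();s=cam('scene');save(s,'s14',(410,150,500,220),8)
E
```

```text
t22.38 [567.2 280.5 208.5] [1.164 1.565 1.261] F [ 0.3  0.2 -1.7] op 0.656 q [ 0.35  0.51  1.55  0.01  1.08 -1.32]
```

View pics/s14.png

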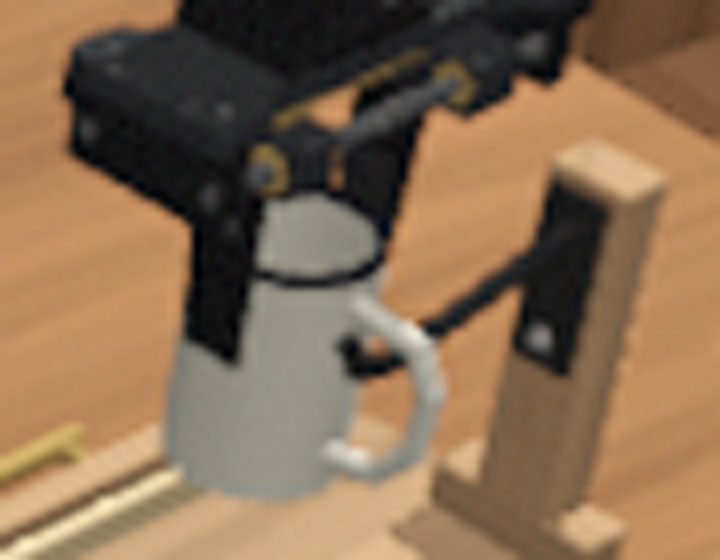

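{"api": "apply_moves", "payload": {
  "offset": [
    [0, 0, -0.06],
    [0, 0, -0.12],
    [0, 0, -0.16],
    [0, 0, -0.16]
  ],
  "yaw": [0, 0, 0, 0],
  "jaw": [1, 1, 1, 1]
}}

```text
t: 22.92
eef_pos: [567.3, 280.6, 205.1]
tcp_rot: [1.038, 1.564, 1.134]
ft_force: [-1.4, -0.4, 2.0]
opening: 0.654
```

{"api": "apply_moves", "payload": {
  "offset": [
    [0, 0, 0],
    [0, 0, 0],
    [0, 0, 0],
    [0, 0, 0],
    [0, 0, 0],
    [0, 0, 0]
  ],
  "yaw": [0, 0, 0, 0, 0, 0],
  "jaw": [0.2, 0, -0.2, -0.5, -1, -1]
}}

```text
t: 23.68
eef_pos: [567.4, 280.6, 205.0]
tcp_rot: [1.05, 1.564, 1.147]
ft_force: [0.2, -1.1, 0.1]
opening: 0.904
```

```bash
python3 - <<'E'
from h import *
st();s=cam('scene');save(s,'s15',(410,150,500,220),8);w=cam('wrist');save(w,'w15')
E
```

```text
t23.68 [567.4 280.6 205. ] [1.05  1.564 1.147] F [ 0.2 -1.1  0.1] op 0.904 q [ 0.35  0.51  1.55  0.01  1.07 -1.32]
```

View pics/s15.png

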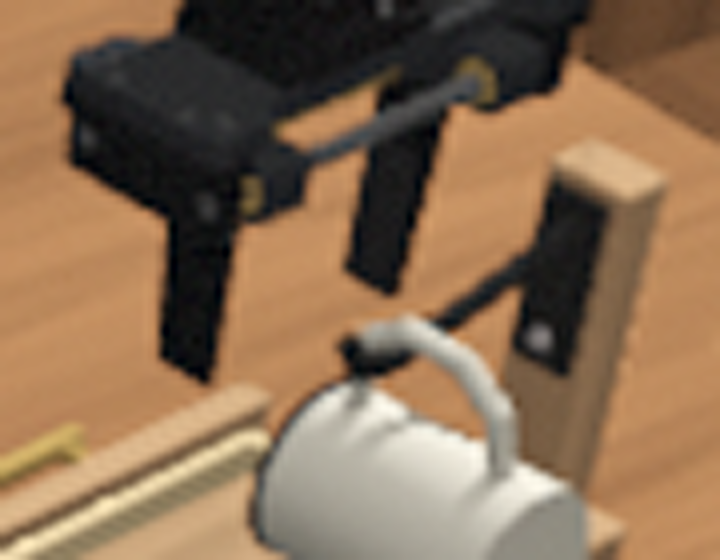

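View pics/w15.png

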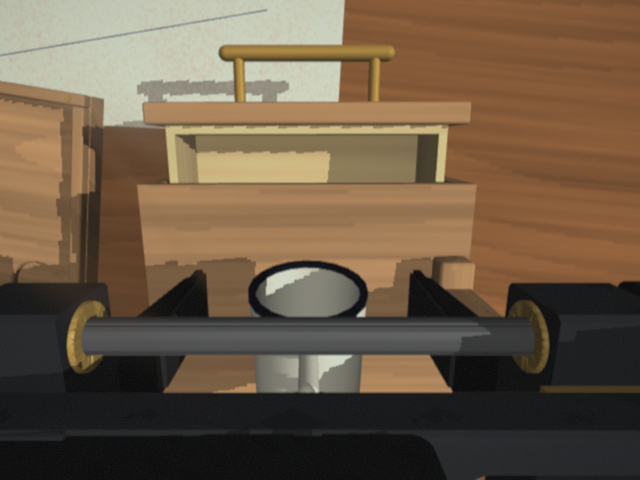

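{"api": "apply_moves", "payload": {
  "offset": [
    [0, 0, 0.5],
    [0, 0, 1.5],
    [0, 0, 3],
    [0, 0, 4.5],
    [-1, -1, 5],
    [-2, -3, 5],
    [-2, -3, 5]
  ],
  "yaw": [0, 0, 0, 0, 0, 0, 0],
  "jaw": [-1, -1, -1, -1, -1, -1, -1]
}}

```text
t: 24.65
eef_pos: [516.2, 203.6, 331.9]
tcp_rot: [0.845, 1.563, 0.94]
ft_force: [1.9, 0.1, 0.1]
opening: 1.0
```

```bash
python3 - <<'E'
from h import *
st();s=cam('scene');save(s,'s16',(410,150,500,220),8);w=cam('wrist');save(w,'w16')
E
```

```text
t24.65 [516.2 203.6 331.9] [0.845 1.563 0.94 ] F [1.9 0.1 0.1] op 1.000 q [ 0.25  0.29  1.57  0.01  1.28 -1.41]
```

View pics/s16.png

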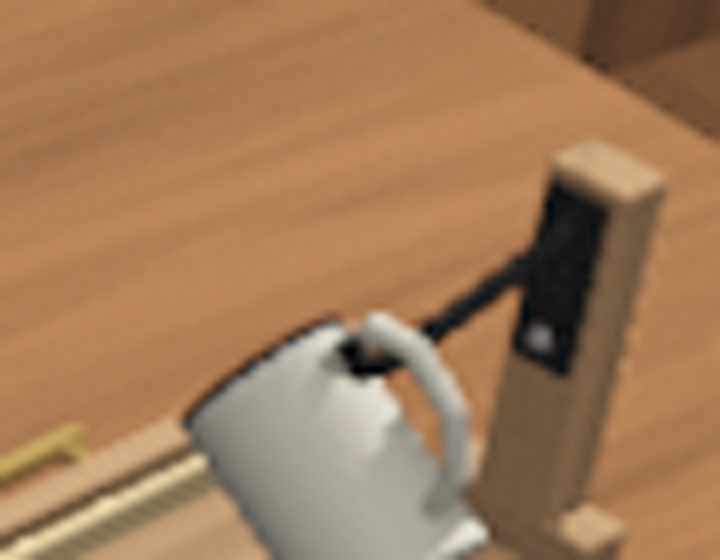

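View pics/w16.png

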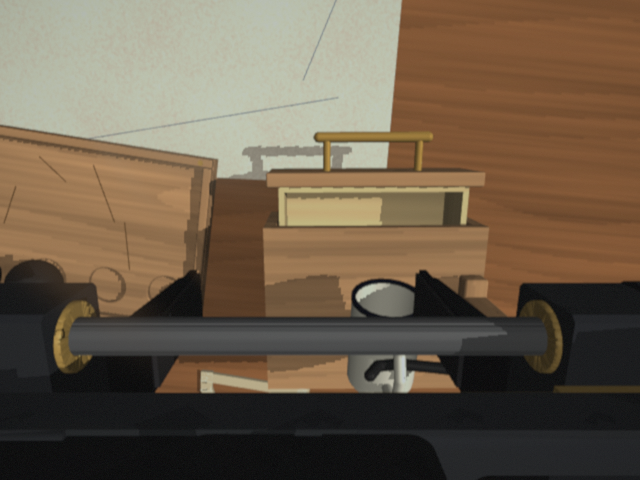

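```bash
python3 - <<'E'
from h import *
w=cam('wrist');save(w,'w17',(230,100,520,300),2.7)
a=plane(w,317,136.5,62);b=plane(w,431,136,62);print(a,b,(a+b)/2,np.linalg.norm(a-b),np.degrees(np.arctan2(-(b-a)[0],(b-a)[1])))
f1=plane(w,265,186,78);f2=plane(w,485,186,78);print('front',f1,f2)
units((*((a+b)/2)[:2],43),5.6)
E
```

```text
[445.75765385 209.43993222  62.        ] [433.73657141 328.9313116   62.        ] [439.74711263 269.18562191  62.        ] 120.09453013732525 5.744746724595746
front [500.84142897 160.10040523  78.        ] [478.98820216 389.02296699  78.        ]
 off [ -3.12   2.53 -11.51] yaw -14.99 (alt 15.01)
```

View pics/w17.png

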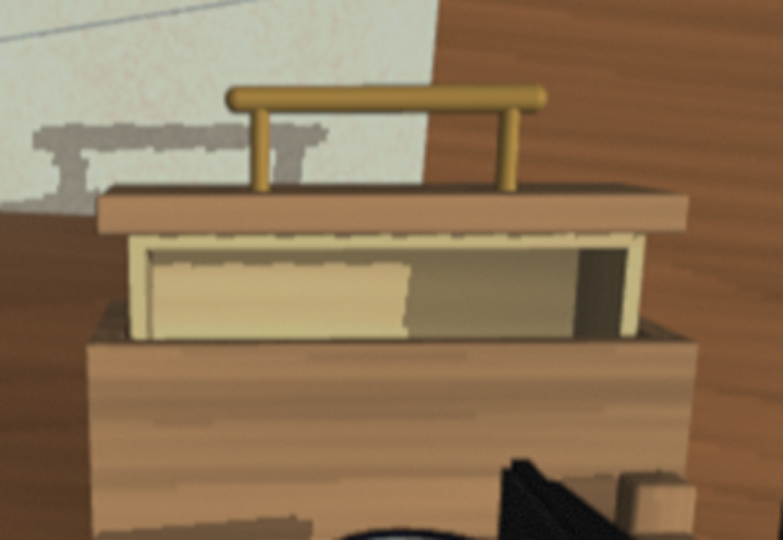

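{"api": "apply_moves", "payload": {
  "offset": [
    [-1, 0.5, 0],
    [-2, 1, 0],
    [-3.04, 2, 0],
    [-3.04, 2.57, -1],
    [-3.04, 2.57, -2.5],
    [-3.04, 2.57, -4],
    [-3.04, 2.57, -5.5],
    [-3.04, 2.57, -6.5],
    [-3.04, 2.57, -6.9],
    [-3.04, 2.57, -6.9],
    [-3.04, 2.57, -6.9],
    [-3.04, 2.57, -6.9]
  ],
  "yaw": [-1.5, -3, -4.5, -6, -7.5, -9, -10.5, -12, -13.5, -15, -15, -15],
  "jaw": [0.37, 0.37, 0.37, 0.37, 0.37, 0.37, 0.37, 0.37, 0.37, 0.37, 0.37, 0.37]
}}

```text
t: 26.3
eef_pos: [441.9, 270.6, 158.2]
tcp_rot: [0.946, 1.563, -0.524]
ft_force: [-0.0, -0.9, 0.5]
opening: 0.314
```

```bash
python3 - <<'E'
from h import *
st();print(jawyaw());w=cam('wrist');save(w,'w18');s=cam('scene');save(s,'s18',(340,100,540,250),4)
E
```

```text
t26.30 [441.9 270.6 158.2] [ 0.946  1.563 -0.524] F [-0.  -0.9  0.5] op 0.314 q [ 0.43  0.41  1.89 -0.01  0.84  0.33]
5.746805284820585
```

View pics/w18.png

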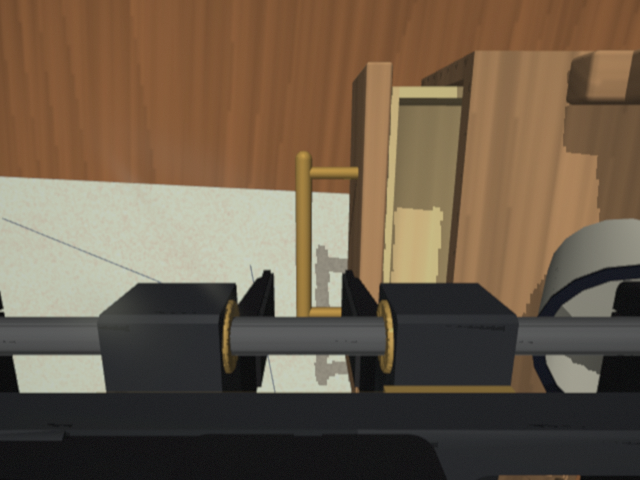

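View pics/s18.png

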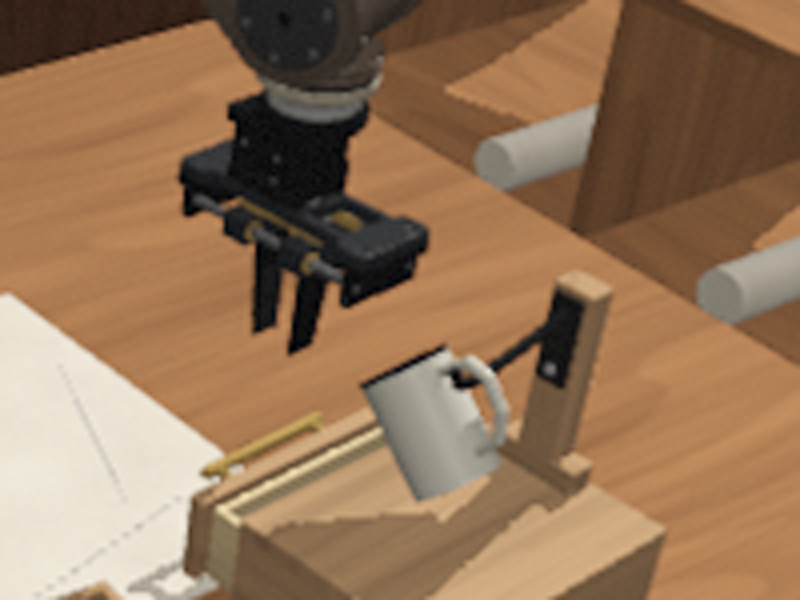

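```bash
python3 - <<'E'
from h import *
w=cam('wrist')
for v in (160,230,300): print(plane(w,304,v,62))
c=np.array([441.9,270.6]);
p=np.array(plane(w,304,230,62))[:2]; q=np.array(plane(w,304,300,62))[:2]
d=(p-q)/np.linalg.norm(p-q); n=np.array([d[1],-d[0]]); print('perp dist tcp->bar',(p-c)@n, np.degrees(np.arctan2(-d[0],d[1])))
E
```

```text
[434.94261936 323.73809712  62.        ]
[439.41777041 277.69876043  62.        ]
[444.28924623 227.58212448  62.        ]
perp dist tcp->bar -1.7838032071480368 5.551866925205627
```

{"api": "apply_moves", "payload": {
  "offset": [
    [-0.07, 0, -1],
    [-0.07, 0, -2],
    [-0.07, 0, -3],
    [-0.07, 0, -4],
    [-0.07, 0, -4.5],
    [-0.07, 0, -4.5],
    [-0.07, 0, -4.5],
    [-0.07, 0, -4.5],
    [-0.07, 0, -4.5],
    [-0.07, 0, -4.5]
  ],
  "yaw": [0, 0, 0, 0, 0, 0, 0, 0, 0, 0],
  "jaw": [0.37, 0.37, 0.37, 0.37, 0.37, 0.37, 1, 1, 1, 1]
}}

```text
t: 27.7
eef_pos: [440.3, 270.4, 46.5]
tcp_rot: [1.068, 1.563, -0.405]
ft_force: [-0.7, 0.0, 6.4]
opening: 0.109
```

{"api": "apply_moves", "payload": {
  "offset": [
    [-0.2, -0.02, 0],
    [-0.5, -0.05, 0],
    [-0.8, -0.08, 0],
    [-1.1, -0.11, 0],
    [-1.4, -0.14, 0],
    [-1.7, -0.17, 0],
    [-2.0, -0.2, 0],
    [-2.3, -0.23, 0],
    [-2.6, -0.26, 0],
    [-2.9, -0.29, 0],
    [-3.2, -0.31, 0],
    [-3.4, -0.33, 0],
    [-3.5, -0.34, 0],
    [-3.5, -0.34, 0]
  ],
  "yaw": [0, 0, 0, 0, 0, 0, 0, 0, 0, 0, 0, 0, 0, 0],
  "jaw": [1, 1, 1, 1, 1, 1, 1, 1, 1, 1, 1, 1, 1, 1]
}}

```text
t: 29.45
eef_pos: [352.5, 261.8, 46.5]
tcp_rot: [0.991, 1.563, -0.482]
ft_force: [-0.6, -1.1, 4.0]
opening: 0.105
```

```bash
python3 - <<'E'
from h import *
st();print(jawyaw());w=cam('wrist');save(w,'w19');s=cam('scene');save(s,'s19',(340,100,540,250),4)
E
```

```text
t29.45 [352.5 261.8  46.5] [ 0.991  1.563 -0.482] F [-0.6 -1.1  4. ] op 0.105 q [ 0.49  0.52  2.17 -0.01  0.45  0.41]
5.6385684985354745
```

View pics/s19.png

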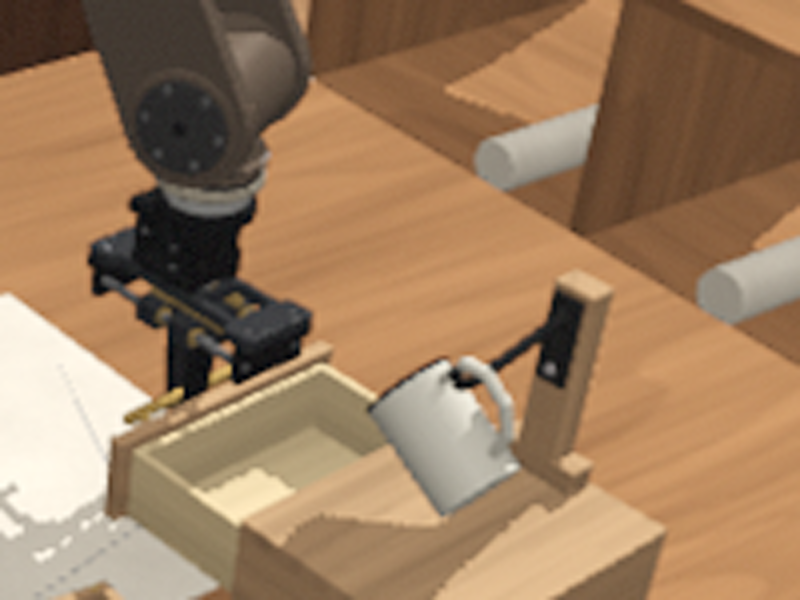

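{"api": "apply_moves", "payload": {
  "offset": [
    [0, 0, 0],
    [0, 0, 0],
    [0, 0, 1.5],
    [0, 0, 3.5],
    [1, -0.5, 5.5],
    [2.5, -2, 6.2],
    [4, -4, 6.2],
    [5, -6, 6.2],
    [5, -8, 6.2],
    [5, -10.4, 6.2],
    [4.5, -12.8, 6.2],
    [4, -15.2, 6.2],
    [3.5, -17.6, 6.2],
    [3, -20, 6.2],
    [2.3, -22, 6.2],
    [1.9, -23.2, 6.2],
    [1.9, -23.2, 6.2],
    [1.9, -23.2, 6.2]
  ],
  "yaw": [0, 0, 0, 0, 0, 0, -1, -2.4, -3.8, -5.2, -6.6, -8, -9.4, -10.8, -12, -12.9, -12.9, -12.9],
  "jaw": [0.37, 0.37, 0.37, 0.37, 0.37, 0.2, 0.1, 0.1, 0.1, 0.1, 0.1, 0.1, 0.1, 0.1, 0.1, 0.1, 0.1, 0.1]
}}

```text
t: 31.8
eef_pos: [400.2, -317.6, 201.3]
tcp_rot: [0.955, 1.563, -1.867]
ft_force: [0.6, 1.0, -0.2]
opening: 0.449
```

```bash
python3 - <<'E'
from h import *
st();print(jawyaw());w=cam('wrist');save(w,'w20');s=cam('scene');save(s,'s20')
E
```

```text
t31.80 [ 400.2 -317.6  201.3] [ 0.955  1.563 -1.867] F [ 0.6  1.  -0.2] op 0.449 q [-0.8   0.34  1.85 -0.01  0.94  0.46]
-71.70304735066364
```

View pics/w20.png

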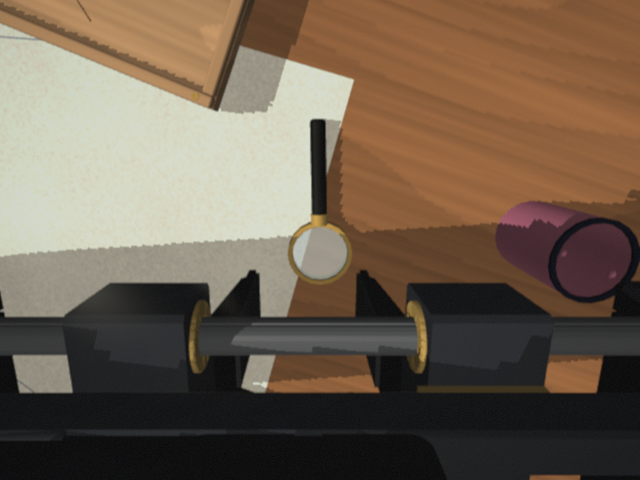

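View pics/s20.png

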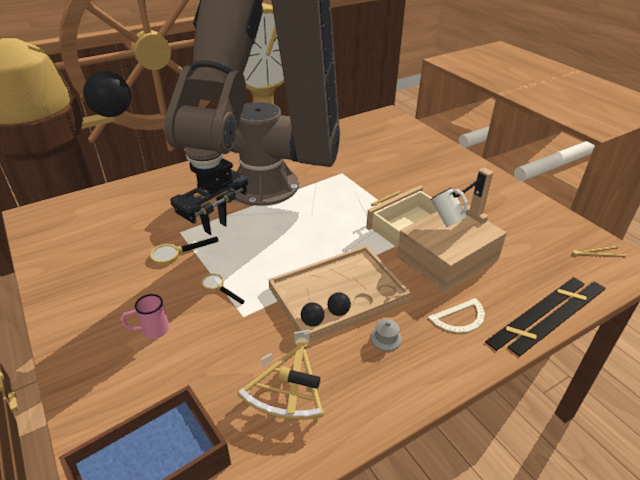

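```bash
python3 - <<'E'
from h import *
w=cam('wrist')
l=plane(w,320,252,6);e=plane(w,318,120,7);print('mag',l,e,np.linalg.norm(l-e),np.degrees(np.arctan2(*(e-l)[1::-1])))
m=plane(w,593,259,90);print('pink',m)
d=(e-l)/np.linalg.norm(e-l); n=np.array([d[1],-d[0],0])
g=l+d*55; print('grip',g,'pink along jaw,axis',(m-g)@n,(m-g)@d)
for v in (140,170,200): print(plane(w,317.5+0.3*(v-140)/60,v,7))
units((g[0],g[1],3),np.degrees(np.arctan2(d[1],d[0]))+90)
E
```

```text
mag [ 372.05272779 -341.21612797    6.        ] [ 483.79377279 -301.35142451    7.        ] 118.64339729260277 19.63435261452526
pink [ 450.40640654 -521.24117052   90.        ]
grip [ 423.85297639 -322.73588599    6.46357405] pink along jaw,axis 195.87885277685768 -40.98592888620926
[ 467.7725698  -306.31712141    7.        ]
[ 443.28732123 -314.74444856    7.        ]
[ 417.92359545 -323.47412979    7.        ]
 off [ 0.93 -0.22 -7.94] yaw 0.21 (alt -29.79)
```

{"api": "apply_moves", "payload": {
  "offset": [
    [0.95, -0.16, 0],
    [0.95, -0.16, -2],
    [0.95, -0.16, -4],
    [0.95, -0.16, -6],
    [0.95, -0.16, -7.2],
    [0.95, -0.16, -7.85],
    [0.95, -0.16, -7.85],
    [0.95, -0.16, -7.85]
  ],
  "yaw": [0.15, 0.15, 0.15, 0.15, 0.15, 0.15, 0.15, 0.15],
  "jaw": [0.1, 0.1, 0.1, 0.1, 0.1, 0.1, 0.1, 0.1]
}}

```text
t: 32.95
eef_pos: [424.9, -321.5, 6.4]
tcp_rot: [1.164, 1.562, -1.641]
ft_force: [-0.2, 0.5, 0.2]
opening: 0.449
```

```bash
python3 - <<'E'
from h import *
st();print(jawyaw());w=cam('wrist');save(w,'w21')
E
```

```text
t32.95 [ 424.9 -321.5    6.4] [ 1.164  1.562 -1.641] F [-0.2  0.5  0.2] op 0.449 q [-0.77  0.67  1.96 -0.01  0.51  0.48]
-70.72596826500211
```

View pics/w21.png

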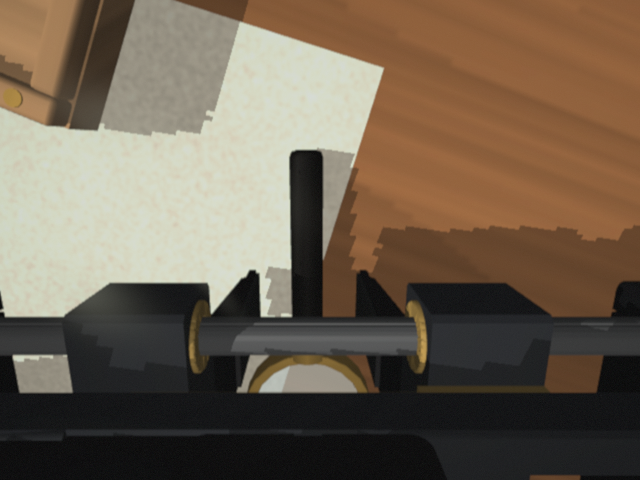

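{"api": "apply_moves", "payload": {
  "offset": [
    [0, 0, -0.15],
    [0, 0, -0.15],
    [0, 0, -0.15],
    [0, 0, -0.15],
    [0, 0, -0.15],
    [0, 0, -0.15],
    [0, 0, -0.15],
    [0, 0, 0.5],
    [0, 0, 1.5],
    [0, 0, 3],
    [0, 0, 3]
  ],
  "yaw": [0, 0, 0, 0, 0, 0, 0, 0, 0, 0, 0],
  "jaw": [0.1, 0.4, 0.7, 1, 1, 1, 1, 1, 1, 1, 1]
}}

```text
t: 34.38
eef_pos: [425.8, -322.4, 84.6]
tcp_rot: [1.493, 1.558, -1.312]
ft_force: [1.0, -0.4, -1.1]
opening: 0.134
```

```bash
python3 - <<'E'
from h import *
st();print(jawyaw());w=cam('wrist');save(w,'w22');s=cam('scene');save(s,'s22',(140,180,340,330),4)
E
```

```text
t34.38 [ 425.8 -322.4   84.6] [ 1.493  1.558 -1.312] F [ 1.  -0.4 -1.1] op 0.134 q [-0.77  0.54  1.92 -0.01  0.68  0.47]
-70.73140722066897
```

View pics/w22.png

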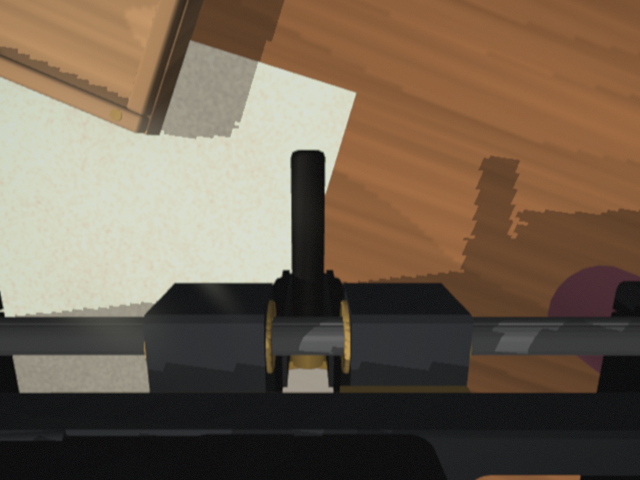

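View pics/s22.png

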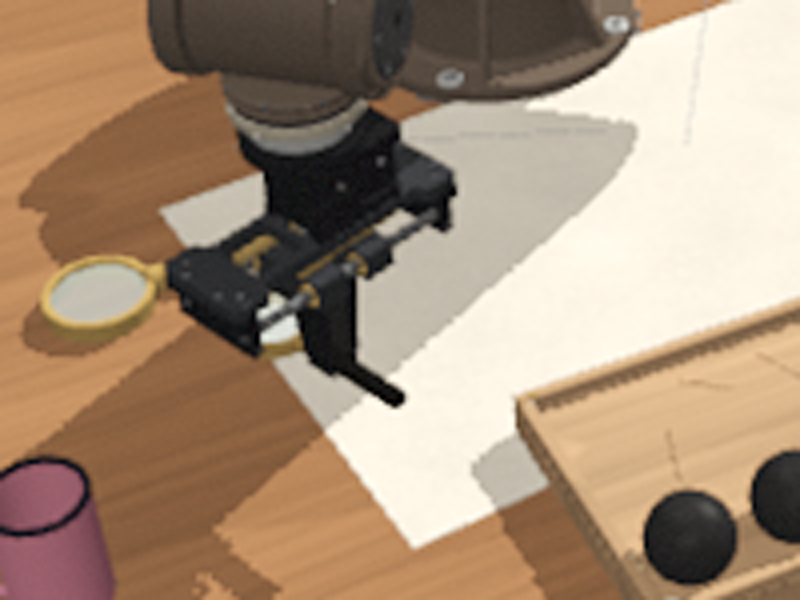

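{"api": "apply_moves", "payload": {
  "offset": [
    [0, 0, 2],
    [0.5, 0.5, 4],
    [1.5, 2, 4.6],
    [2, 4, 4.6],
    [2, 6, 4.6],
    [2, 8, 4.6],
    [2, 10, 4.6],
    [2, 12, 4.6],
    [2, 14, 4.6],
    [2, 16, 4.6],
    [1.8, 18, 4.6],
    [1.5, 20, 4.6],
    [1.2, 22, 4.6],
    [0.98, 23.5, 4.6],
    [0.98, 24, 4.6],
    [0.98, 24, 4.6],
    [0.98, 24, 4.6]
  ],
  "yaw": [0, 0, 0, 1, 2, 3, 4, 5.2, 6.4, 7.6, 8.8, 10, 11.2, 12.2, 12.73, 12.73, 12.73],
  "jaw": [1, 1, 1, 1, 1, 1, 1, 1, 1, 1, 1, 1, 1, 1, 1, 1, 1]
}}

```text
t: 36.6
eef_pos: [449.4, 277.4, 196.7]
tcp_rot: [1.191, 1.562, -0.283]
ft_force: [1.0, 0.8, -0.4]
opening: 0.14
```

```bash
python3 - <<'E'
from h import *
st();print(jawyaw());w=cam('wrist');save(w,'w23');s=cam('scene');save(s,'s23',(340,100,540,250),4);save(cam('top'),'t23',(80,120,280,270),4)
E
```

```text
t36.60 [449.4 277.4 196.7] [ 1.191  1.562 -0.283] F [ 1.   0.8 -0.4] op 0.140 q [ 0.43  0.37  1.82 -0.01  0.94  0.34]
5.516446043919596
```

View pics/w23.png

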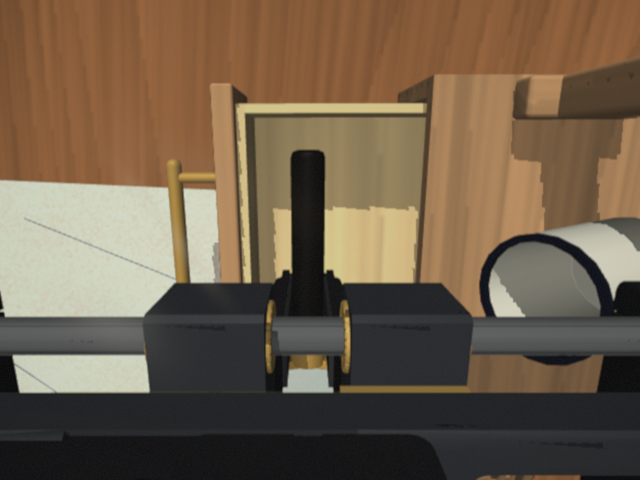

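View pics/s23.png

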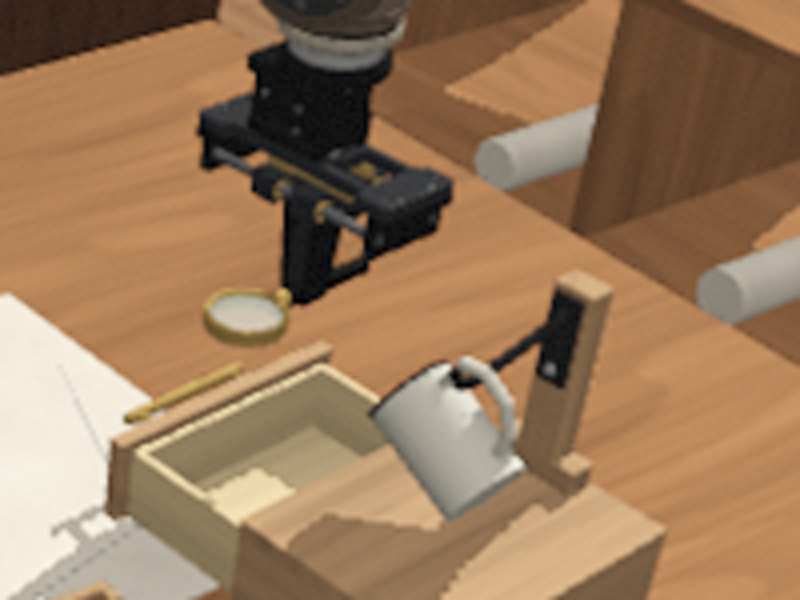

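```bash
python3 - <<'E'
from h import *
w=cam('wrist');s=cam('scene')
O=np.array([613.5,283.6]);u=np.array([.9952,.0976]);v=np.array([-.0976,.9952])
def cabc(p): q=np.array(p)[:2]-O; return (q@u).round(1),(q@v).round(1)
for z in (140,160,180): print('rim left',z,cabc(plane(w,482,285,z)))
print('front rail inner top (z~78)',cabc(plane(w,247,200,78)),'inner back edge locker',cabc(plane(w,430,200,100)))
print('+y wall inner',cabc(plane(w,330,118,78)),'handle end',cabc(plane(w,307,150,196)),'tcp',cabc(env.state()['eef_pos']))
# scene rim upper/left points
for p in [(370,410),(440,362)]:
    print(proj(w,[0,0,0])[0]*0, [cabc(plane(s,340+p[0]/4,100+p[1]/4,z)) for z in (140,160,200)])
E
```

```text
rim left 140 (np.float64(-59.2), np.float64(-7.7))
rim left 160 (np.float64(-68.5), np.float64(-0.4))
rim left 180 (np.float64(-77.9), np.float64(6.9))
front rail inner top (z~78) (np.float64(-206.0), np.float64(34.8)) inner back edge locker (np.float64(-81.3), np.float64(37.6))
+y wall inner (np.float64(-147.1), np.float64(91.1)) handle end (np.float64(-163.8), np.float64(71.9)) tcp (np.float64(-163.7), np.float64(10.2))
-0.0 [(np.float64(-85.3), np.float64(11.1)), (np.float64(-67.1), np.float64(-12.5)), (np.float64(-30.7), np.float64(-59.7))]
-0.0 [(np.float64(-97.5), np.float64(98.4)), (np.float64(-79.0), np.float64(72.7)), (np.float64(-42.1), np.float64(21.4))]
```

{"api": "apply_moves", "payload": {
  "offset": [
    [-0.13, -0.01, 0],
    [-0.13, -0.01, -1],
    [-0.13, -0.01, -2],
    [-0.13, -0.01, -3],
    [-0.13, -0.01, -3.8],
    [-0.13, -0.01, -3.8],
    [-0.13, -0.01, -3.8]
  ],
  "yaw": [0, 0, 0, 0, 0, 0, 0],
  "jaw": [1, 1, 1, 1, 1, 1, 1]
}}

```text
t: 37.72
eef_pos: [446.5, 277.7, 102.9]
tcp_rot: [1.315, 1.56, -0.159]
ft_force: [0.4, 0.4, -1.0]
opening: 0.144
```

```bash
python3 - <<'E'
from h import *
st();print(jawyaw());w=cam('wrist');save(w,'w24');s=cam('scene');save(s,'s24',(340,100,540,250),4)
E
```

```text
t37.73 [446.5 277.7 102.9] [ 1.315  1.56  -0.159] F [ 0.4  0.4 -1. ] op 0.144 q [ 0.43  0.5   1.92 -0.01  0.71  0.34]
5.561186547832508
```

View pics/w24.png

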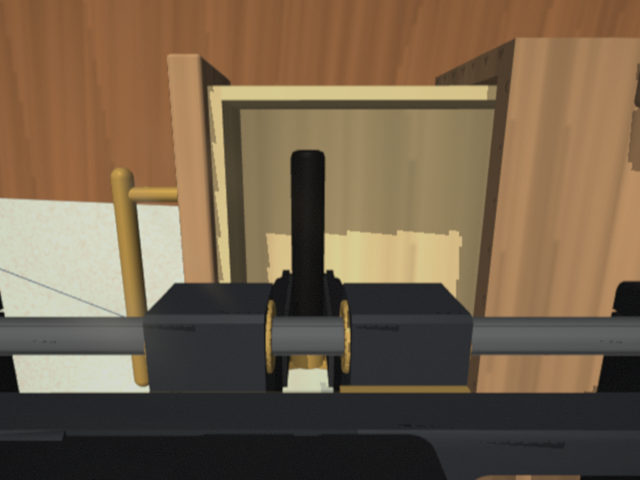

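View pics/s24.png

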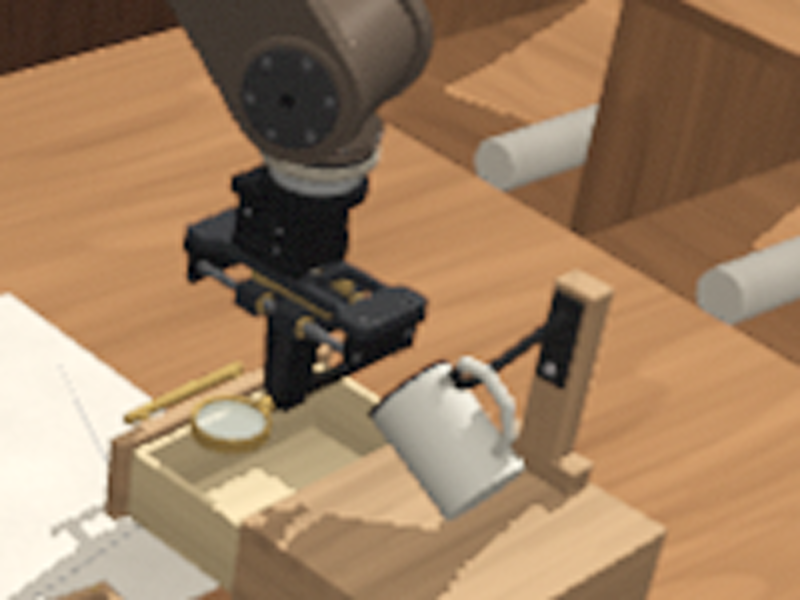

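{"api": "apply_moves", "payload": {
  "offset": [
    [0, 0, -0.8],
    [0, 0, -1.5],
    [0, 0, -2.2],
    [0, 0, -2.7],
    [0, 0, -2.9],
    [0, 0, -2.9]
  ],
  "yaw": [0, 0, 0, 0, 0, 0],
  "jaw": [1, 1, 1, 1, 1, 1]
}}

```text
t: 38.58
eef_pos: [446.7, 277.8, 30.7]
tcp_rot: [1.352, 1.56, -0.121]
ft_force: [-0.7, -0.0, -0.5]
opening: 0.138
```

```bash
python3 - <<'E'
from h import *
st();w=cam('wrist');save(w,'w25');s=cam('scene');save(s,'s25',(340,100,540,250),4)
E
```

```text
t38.58 [446.7 277.8  30.7] [ 1.352  1.56  -0.121] F [-0.7 -0.  -0.5] op 0.138 q [ 0.43  0.62  1.97 -0.01  0.54  0.35]
```

View pics/w25.png

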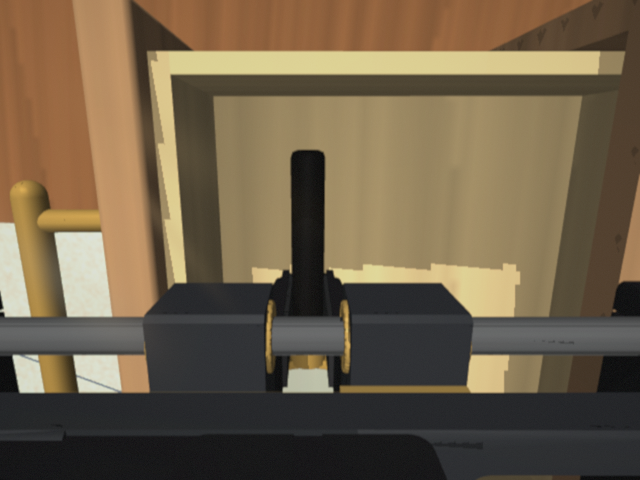

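View pics/s25.png

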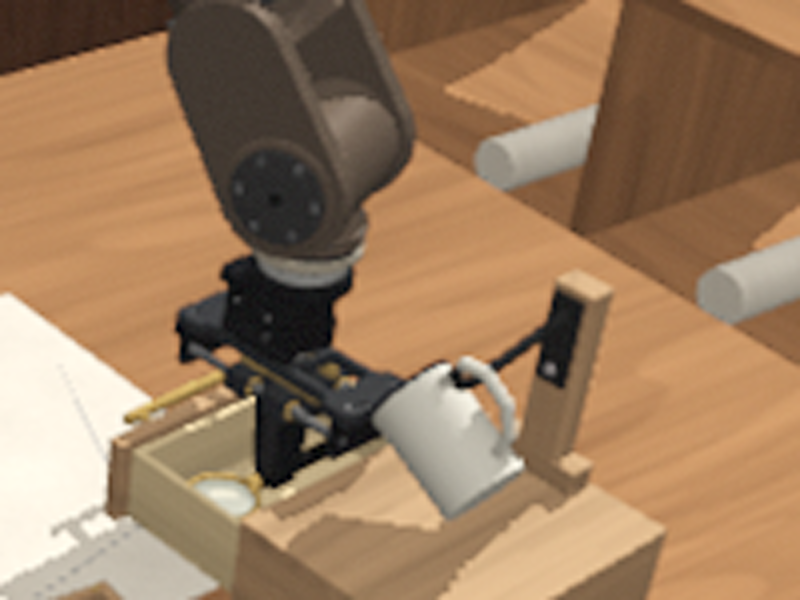

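{"api": "apply_moves", "payload": {
  "offset": [
    [0, 0, -0.08],
    [0, 0, -0.15],
    [0, 0, -0.15],
    [0, 0, -0.15],
    [0, 0, -0.15],
    [0, 0, -0.15],
    [0, 0, -0.15]
  ],
  "yaw": [0, 0, 0, 0, 0, 0, 0],
  "jaw": [1, 1, 0.75, 0.6, 0.45, 0.4, 0.4]
}}

```text
t: 39.55
eef_pos: [446.9, 277.9, 27.3]
tcp_rot: [1.386, 1.559, -0.088]
ft_force: [0.5, -0.5, 0.4]
opening: 0.297
```

```bash
python3 - <<'E'
from h import *
st();w=cam('wrist');save(w,'w26')
E
```

```text
t39.55 [446.9 277.9  27.3] [ 1.386  1.559 -0.088] F [ 0.5 -0.5  0.4] op 0.297 q [ 0.43  0.62  1.97 -0.01  0.54  0.35]
```

View pics/w26.png

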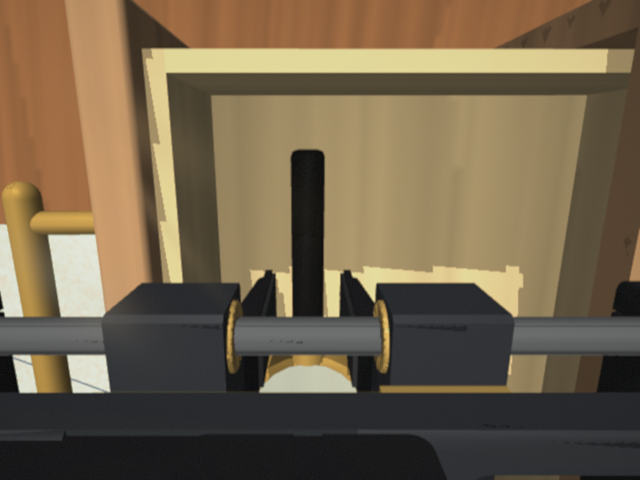

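{"api": "apply_moves", "payload": {
  "offset": [
    [0, 0, 0.5],
    [0, 0, 1.5],
    [0, 0, 3],
    [0, 0, 5],
    [0, 0, 7],
    [-1, -1.5, 7],
    [-2, -3, 7],
    [-2, -3, 7]
  ],
  "yaw": [0, 0, 0, 0, 0, 0, 0, 0],
  "jaw": [0.4, 0.4, 0.4, 0.4, 0.4, 0.7, 1, 1]
}}

```text
t: 40.6
eef_pos: [395.4, 201.4, 203.4]
tcp_rot: [1.397, 1.559, -0.079]
ft_force: [-0.1, 0.7, 0.3]
opening: 0.043
```

```bash
python3 - <<'E'
from h import *
st();w=cam('wrist');save(w,'w27')
E
```

```text
t40.60 [395.4 201.4 203.4] [ 1.397  1.559 -0.079] F [-0.1  0.7  0.3] op 0.043 q [ 0.32  0.24  2.   -0.01  0.88  0.23]
```

View pics/w27.png

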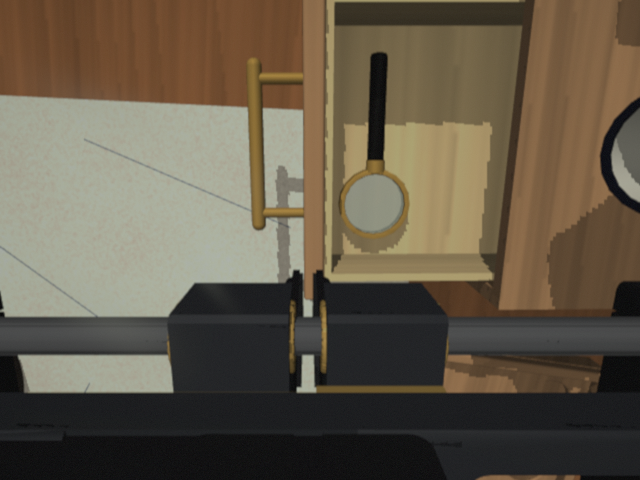

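```bash
python3 - <<'E'
from h import *
w=cam('wrist')
a=plane(w,254.5,63,62);b=plane(w,259,226,62);m=(a+b)/2;print(a,b,m)
u=np.array([.9952,.0976,0]); t=m-30*u; t[2]=50; print(t); units(t,95.7)
E
```

```text
[349.34767487 318.56740209  62.        ] [360.58173446 200.2500477   62.        ] [354.96470467 259.4087249   62.        ]
[325.10870467 256.4807249   50.        ]
 off [-2.89  2.14 -6.13] yaw -14.97 (alt 15.03)
```

{"api": "apply_moves", "payload": {
  "offset": [
    [-1, 0.5, 0],
    [-2, 1, 0],
    [-2.9, 2.1, 0],
    [-2.9, 2.1, 0],
    [-2.9, 2.1, 0],
    [-2.9, 2.1, 0],
    [-2.9, 2.1, 0],
    [-2.9, 2.1, 0],
    [-2.9, 2.1, -1],
    [-2.9, 2.1, -2.5],
    [-2.9, 2.1, -4],
    [-2.9, 2.1, -5.4],
    [-2.9, 2.1, -6.1],
    [-2.9, 2.1, -6.1],
    [-2.9, 2.1, -6.1]
  ],
  "yaw": [1.5, 3, 4.5, 6, 7.5, 9, 10.5, 12, 13.5, 15, 15, 15, 15, 15, 15],
  "jaw": [1, 1, 1, 1, 1, 1, 1, 1, 1, 1, 1, 1, 1, 1, 1]
}}

```text
t: 42.58
eef_pos: [325.3, 256.0, 51.2]
tcp_rot: [1.396, 1.557, 1.493]
ft_force: [0.6, 0.8, -0.9]
opening: 0.006
```

```bash
python3 - <<'E'
from h import *
st();print(jawyaw());s=cam('scene');save(s,'s28',(340,100,540,250),4)
E
```

```text
t42.58 [325.3 256.   51.2] [1.396 1.557 1.493] F [ 0.6  0.8 -0.9] op 0.006 q [ 0.5   0.49  2.23  0.03  0.42 -1.19]
95.54636521753089
```

View pics/s28.png

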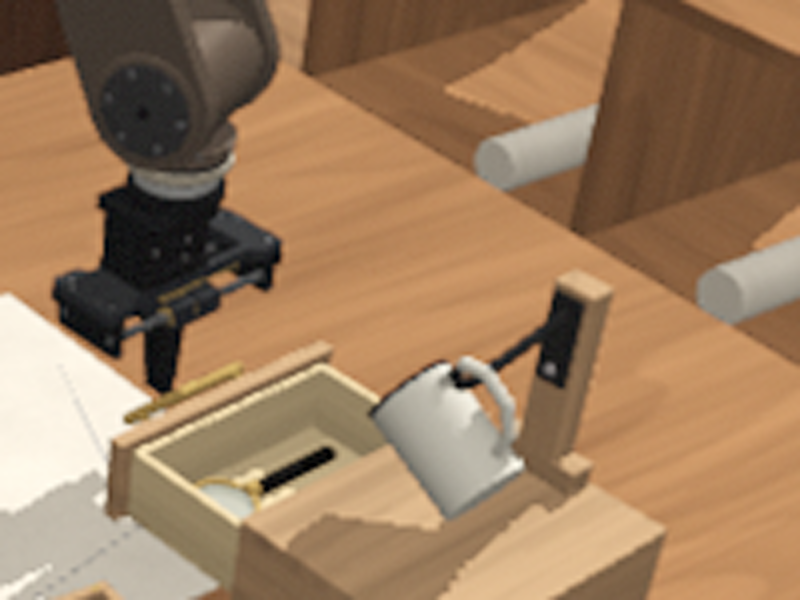

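{"api": "apply_moves", "payload": {
  "offset": [
    [0.2, 0.02, 0],
    [0.5, 0.05, 0],
    [0.8, 0.08, 0],
    [1.1, 0.11, 0],
    [1.4, 0.14, 0],
    [1.7, 0.17, 0],
    [2.0, 0.2, 0],
    [2.3, 0.23, 0],
    [2.6, 0.26, 0],
    [2.9, 0.29, 0],
    [3.2, 0.32, 0],
    [3.5, 0.34, 0],
    [3.8, 0.37, 0],
    [4.1, 0.4, 0],
    [4.4, 0.43, 0],
    [4.7, 0.46, 0],
    [5.0, 0.49, 0],
    [5.2, 0.51, 0],
    [5.2, 0.51, 0]
  ],
  "yaw": [0, 0, 0, 0, 0, 0, 0, 0, 0, 0, 0, 0, 0, 0, 0, 0, 0, 0, 0],
  "jaw": [1, 1, 1, 1, 1, 1, 1, 1, 1, 1, 1, 1, 1, 1, 1, 1, 1, 1, 1]
}}

```text
t: 45.0
eef_pos: [455.8, 268.7, 51.4]
tcp_rot: [1.33, 1.557, 1.426]
ft_force: [0.5, 0.1, 0.8]
opening: 0.006
```

```bash
python3 - <<'E'
from h import *
st();print(jawyaw());s=cam('scene');save(s,'s29',(340,100,540,250),4)
E
```

```text
t45.00 [455.8 268.7  51.4] [1.33  1.557 1.426] F [0.5 0.1 0.8] op 0.006 q [ 0.4   0.59  1.95  0.02  0.6  -1.28]
95.53162361351735
```

View pics/s29.png

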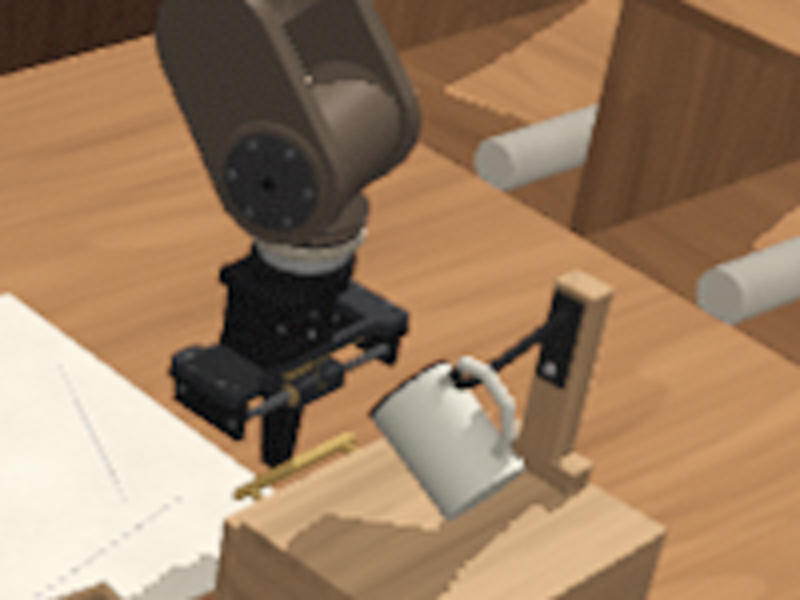

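{"api": "apply_moves", "payload": {
  "offset": [
    [0.08, 0.01, 0],
    [0.16, 0.02, 0],
    [0.24, 0.02, 0],
    [0.24, 0.02, 0]
  ],
  "yaw": [0, 0, 0, 0],
  "jaw": [1, 1, 1, 1]
}}

```text
t: 45.55
eef_pos: [461.8, 269.2, 51.4]
tcp_rot: [1.319, 1.557, 1.416]
ft_force: [1.1, 0.4, 0.5]
opening: 0.005
```

{"api": "apply_moves", "payload": {
  "offset": [
    [0.08, 0.01, 0],
    [0.16, 0.02, 0],
    [0.16, 0.02, 0]
  ],
  "yaw": [0, 0, 0],
  "jaw": [1, 1, 1]
}}

```text
t: 45.92
eef_pos: [462.6, 269.3, 51.3]
tcp_rot: [1.816, 1.558, 1.913]
ft_force: [-15.2, -0.3, 10.3]
opening: 0.002
```

{"api": "apply_moves", "payload": {
  "offset": [
    [-0.5, -0.05, 0],
    [-1.2, -0.12, 0],
    [-1.5, -0.15, 2],
    [-2, -1, 4],
    [-2, -3, 6],
    [-2, -5, 7],
    [-2, -5, 7],
    [-2, -5, 7]
  ],
  "yaw": [0, 0, 0, 0, 0, 0, 0, 0],
  "jaw": [1, 1, 1, 1, 1, 1, 1, 1]
}}

```text
t: 46.92
eef_pos: [412.5, 144.3, 226.0]
tcp_rot: [1.797, 1.558, 1.893]
ft_force: [-0.1, 0.7, -0.1]
opening: 0.002
```

```bash
python3 - <<'E'
from h import *
st();s=cam('scene');save(s,'s30');save(s,'s30a',(380,150,520,260),5.7);save(s,'s30b',(240,220,440,360),4)
w=cam('wrist');save(w,'w30')
E
```

```text
t46.92 [412.5 144.3 226. ] [1.797 1.558 1.893] F [-0.1  0.7 -0.1] op 0.002 q [ 0.18  0.21  1.98  0.02  0.96 -1.5 ]
```

View pics/s30.png

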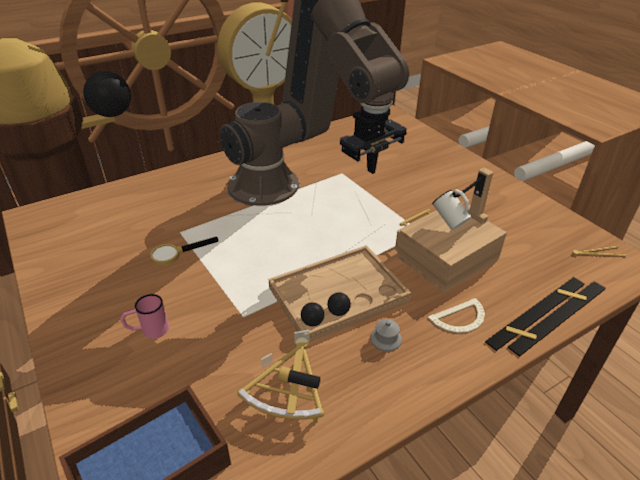

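View pics/s30a.png

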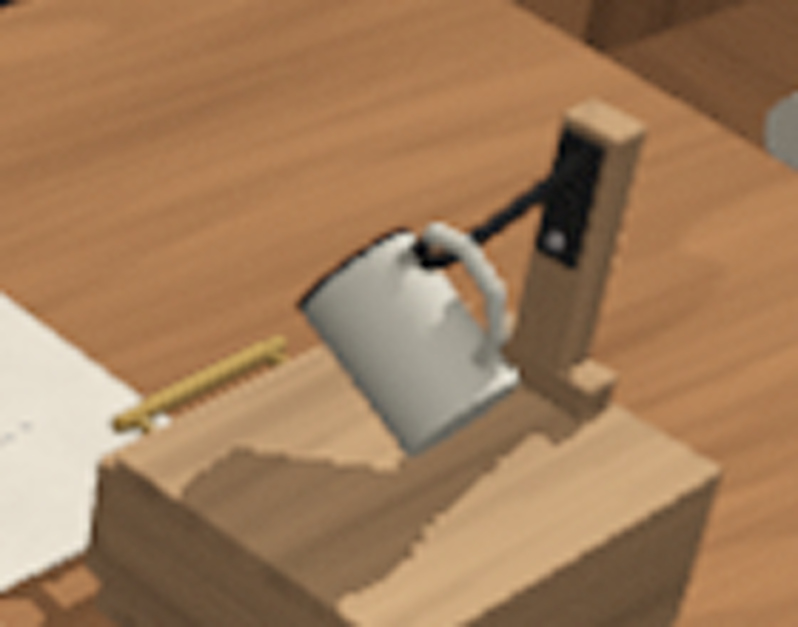

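View pics/s30b.png

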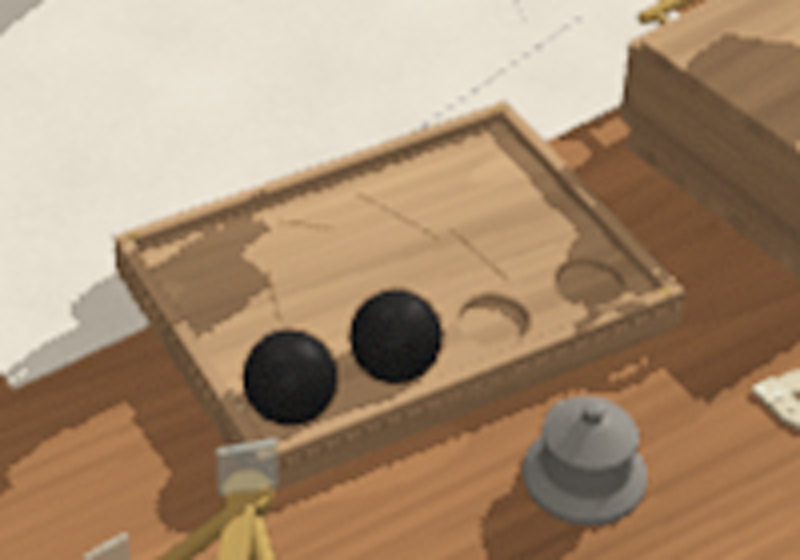

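View pics/w30.png

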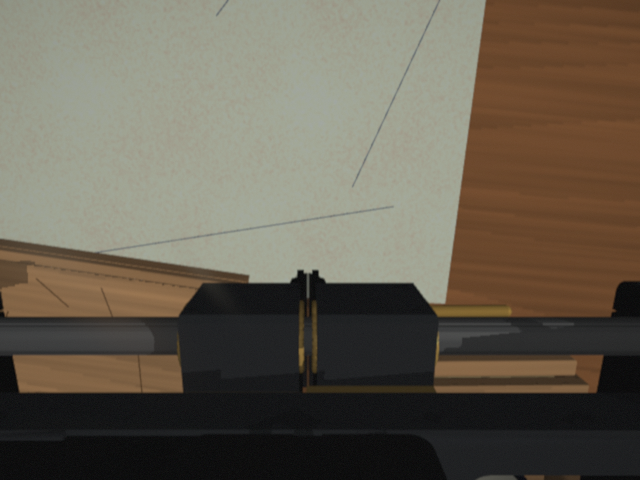

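```bash
python3 - <<'E'
from h import *
save(cam('top'),'t31',(110,160,270,290),5)
E
```

```text
(no output)
```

View pics/t31.png

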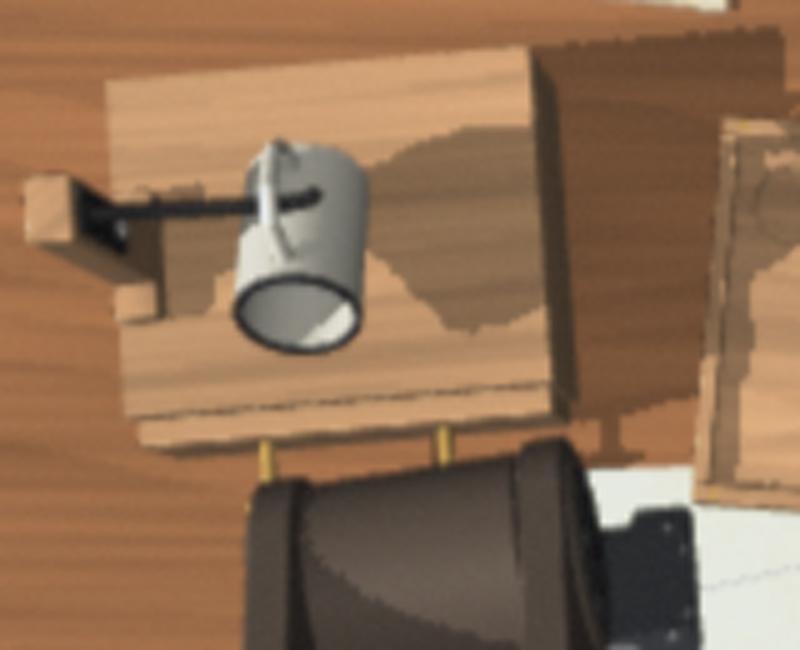

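```bash
python3 - <<'E'
from h import *
st(); print(env.job_done())
E
```

```text
t47.08 [412.3 145.1 225.4] [1.931 1.557 2.029] F [-0.3  0.3  0.3] op 0.000 q [ 0.18  0.21  1.98  0.02  0.96 -1.5 ]
the job is handed in; nothing more can be done
None
```

I did the three jobs in the order asked and handed the work in at about 47 s. The judge gives no verdict, so the results below are from my own last pictures and forces.

- **Balls:** Two balls were on the board, and each now sits in its own pocket, in pockets 1 and 2. I pushed the second one into pocket 3. It was found out of that pocket right after I withdrew, which I took to be the announced knock. It ended up in pocket 2 without another push. Both balls appear at the expected seated positions, offset by the same 1–2 px in the scene camera. They had not moved in the last picture.
- **Mug:** The white mug hangs by its handle on the hook saddle. It swung and tilted when released. It was still in the last pictures.
- **Drawer and magnifier:** I pulled the drawer open to about 127 mm and laid the smaller magnifier flat inside. I then pushed the drawer shut until it stopped hard at about 15 N. The handle stopped within about 1 mm of where it should be when shut. From above, only a thin dark seam line shows between the drawer front and the locker. I did not push it a second time to confirm.

I did not touch the sextant, inkwell, protractor, pink mug or larger magnifier. No check failed or disagreed.

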